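Open a cherry jar in a jar brace

ROBOT

A 6-joint arm with a two-finger parallel gripper is mounted at the origin on the work surface. World frame = base frame: x ahead of the robot, y to its left, z up, the work surface at z = 0. Lengths are in m, angles in rad, forces in N, time in s.
With the tool pointing down it reaches from about 0.35 to 0.875 m from the base axis. Payload 15.5 kg.
Tool frame: the origin (TCP) lies between the finger pads; the fingertips stand 14 mm ahead of it and the grasp point (between the pads) lies 5 mm behind it; y points along the fingers, x is the direction in which the jaws open and shut, and the axes are right-handed (so a half turn about y gives the same grasp; the last joint's range is limited). The gripper opens to 85 mm and grips with 20 to 120 N. Pads are 22 mm wide; open, the fingers measure 114 mm over their backs; the gripper's body (76 mm by 85 mm) begins 54 mm behind the grasp point. The pads swing forward as they close: fully open they stand 13 mm farther back than shut.
Start: joints at [-1.409, 0.494, 1.345, -0, 1.302, -0.096], TCP at [0.159, -0.605, 0.245] pointing down, gripper open.
Joint ranges: [-2.91, 2.91], [-0.82, 2.16], [0.22, 2.67], [-1.22, 4.37], [0.12, 2.79], [-3.08, 3.08]. Speed limits (rad/s): [1.89, 1.89, 2.57, 3.01, 3.01, 3.01].

INTERFACE

Orientations are given as a rotation vector (axis times angle).
In Python, from workcell import status, optics, workorder gives the robot as it stands.
- The arm moves only by the tool step_arm, never from a script. Its arguments are lists of equal length, an entry for each row: "offset": the shift along the tool's x, y, z in m, a list of three; "rotation": the turn, a rotation vector about the tool's x, y, z in rad, a list of three; "jaw": the opening, from -1 (shut) to 1 (fully open). A call has 1 to 10 rows; each row shifts and turns the pose as measured when the row begins, along the tool's axes as they then stand; what a row does not reach is not made up. A row lasts 1/12 s, in which the tool goes at most 41.7 mm and 7.16 degrees, less where a joint would pass 70% of its speed; a pose out of reach is approached as far as the arm can. A call is refused whole if a number of a shift passes 0.0417 or a number of a turn 0.125, either way. A call with a gripper value outside its range is refused whole. The fingers move at their own pace and stop on an object; "force" is the grip in N (left out, the last holds). Time passes only in rows, so rows that do not move let the fingers close. It gives the time, the measured TCP pose, the force and the opening at its end, in the units of the state.
- status.state(): the state, without advancing time (a new reading comes with each control period).
- optics.grab_frame(name): name is "scene" or "top" or "wrist"; returns a dict with "pixels" (400x640x3 uint8, red, green, blue), "z_map" (400x640 float32, m along the optical axis (not along the pixel's ray), 0 where there is no reading), "fov_y" (degrees; the focal length in pixels is half the picture's height over the tangent of half this angle, whatever the lens; pixels are square), "cx", "cy" (the principal point, pixels), "eye" and "rotation" of the camera in the world. Camera axes: x right, y up, looking along -z (the intrinsics and any distortion apply to the point x, -y, -z); pixel columns grow to the right and rows downward; lengths in m; the calibration is good to about 2 mm. A picture is of the moment at which its call begins.
- workorder.close_job(): hands the job in, once; it reports no verdict.
The state is a dict: "clock": time; "q": joint angles; "qvel": joint speeds; "joint_torque": joint torques, N m; "position": TCP position; "eef_rot": TCP orientation; "ft_force": force on the tool from outside, world axes, zero at the start; "moment": the same for the moment, N m; "gripper_width": finger opening in m.
Only numpy, scipy, OpenCV 4.12 (cv2) and the standard library are available. Lean on these libraries where they do the work, as an engineer would, in place of code of your own. Each camera call takes 0.05 s, during which the arm holds its last target.

TASK

Slide the square jar along the counter, upright, into the grey brace until it is fully home against the back stop. With the brace keeping the jar from turning, unscrew the tight yellow cap anticlockwise about a sixth of a turn, stopping when its lugs come free and before a quarter turn. Lift the cap straight off and finish still holding it level and centred just above the jar, its rim 1 to 4 cm over the mouth, with the jar still home and the glass, jigger and bottle left alone.

Things in the scene. Friction and masses are not known exactly. Their poses are not given: they have to be found in the camera images.
- jar_mid (a point): Clear jar of cherries: square body 64 x 64 mm, 75 mm high, then a neck 34 mm in diameter with its mouth 106 mm above the underside; 0.35 to 0.65 kg. Point: on its axis, 53 mm above the underside; z up, x and y square to its sides. Starts in front of the brace, centre 100 to 125 mm short of home, within 10 mm of the middle, x within 0.3 rad of the brace's x. Slides easily (friction about 0.25); pushed above the brace's walls it may tip.
- cap_mid (a point): Ribbed yellow cap with a blue bar on top, 56 mm in diameter, 28 mm high, 60 g. Point: its centre; z up, x along the jar's x when tight. Screwed on, its rim is 87 mm and its top 115 mm above the counter; the jar's shoulder below is at 75 mm. Inner lugs hold it under tabs on the neck: it does not rise as it turns; once free it lifts straight off, the rim clearing the mouth after 19 mm.
- thread (a joint): Turn of the cap on the neck, rad, anticlockwise from above: 0 tight, lugs free from 0.85 up to 1.6 (a sixth of a turn is 1.05). Needs 0.35 N m all the way, more than friction under the jar holds: unbraced, the jar turns along. Stays where left. Lags the cap by up to 0.05 rad of play; the jar can also turn 0.07 rad in the brace before it jams.
- brace: Grey U-shaped jar brace fixed to the counter: two side walls and a back stop, 65 mm high, flared at the mouth. Origin: on the counter, under the centre of a jar fully home; x points from mouth to back stop (push direction). Slot 68 mm wide; stop face at x = 32.5 mm; walls x = -34 to 34 mm, flares on to x = -60 mm, 96 mm apart inside; feet reach y = +-72 mm.
- tumbler: Open drinking glass, 76 mm across, 85 mm high; origin at the centre of its underside. A bystander: leave it.
- jigger: Steel waisted bar measure, 48 mm across, 85 mm high; origin at the centre of its underside. A bystander: leave it.
- syrup: Amber bottle, 60 mm across, 125 mm high; origin at the centre of its underside. A bystander: leave it.
Not all that is in view belongs to the job. Leave any green or turquoise look-alike of the part that bears jar_mid alone.

How it is judged:
By the outcome, as a careful person would: the job done as asked, in the order asked, and still so for the second after the job is handed in, while the arm keeps its last pose, push and grip.
It also fails if it takes over 56 s, if anything falls off the work surface, if the arm or the gripper's body presses on something with over 40 N, if the wrist force passes 120 N, or if a joint passes its speed limit or range.

## Working session

There is one attempt and no reset: what is moved stays moved. The work goes in short steps, Python scripts to look and compute and a tool call to move; the robot and the scene stay as the last step left them, time stands still between calls to the robot, and variables do not carry over. Pictures are saved under pics/ and viewed, and the job is handed in when it is done.

Besides the shell and the picture viewer there is one more tool, called after "Request:" as name(argument=value, ...) on one line, values as JSON. step_arm: Moves the arm, as the interface text tells. Its arguments: {"type":"object","properties":{"offset":{"type":"array"},"rotation":{"type":"array"},"jaw":{"type":"array"},"force":{"type":"number"}},"required":["offset","rotation","jaw"]}

```bash
ls; mkdir -p pics; cat > h.py <<'E'
import numpy as np, cv2
from workcell import status, optics, workorder
def grab(n):
    d=optics.grab_frame(n); return d
def save(d,fn): cv2.imwrite('pics/'+fn,cv2.cvtColor(d['pixels'],cv2.COLOR_RGB2BGR))
def ray(d,u,v):
    f=200/np.tan(np.radians(d['fov_y'])/2)
    c=np.array([(u-d['cx'])/f,-(v-d['cy'])/f,-1.0]); return np.array(d['eye']),np.array(d['rotation'])@c
def onz(d,u,v,z):
    e,r=ray(d,u,v); return e+r*(z-e[2])/r[2]
E
python3 - <<'E'
from h import *
for n in ['scene','top','wrist']:
    d=grab(n); save(d,n+'0.png'); print(n,{k:(np.array(v).round(4).tolist()) for k,v in d.items() if k not in('pixels','z_map')})
print(status.state())
E
```

```text
pics
scene {'fov_y': 46.3935, 'cx': 323.3459, 'cy': 203.9855, 'eye': [1.2507, 0.2778, 0.7116], 'rotation': [0.5747, 0.8745, 1.8181]}
top {'fov_y': 49.494, 'cx': 316.9984, 'cy': 202.9643, 'eye': [0.5033, 0.0055, 1.2345], 'rotation': [0.0238, -0.0538, -1.5873]}
wrist {'fov_y': 68.5065, 'cx': 322.2914, 'cy': 196.7544, 'eye': [0.2274, -0.5861, 0.3732], 'rotation': [-0.2394, 0.1879, -1.3044]}
{'clock': 0.15, 'q': array([-1.40949083e+00,  4.94069149e-01,  1.34593836e+00, -6.72679666e-06,
        1.30253638e+00, -9.55060351e-02]), 'qvel': array([ 0.00021352, -0.0005824 , -0.00159801,  0.00166532, -0.00049407,
        0.00215719]), 'joint_torque': array([ 5.00062903e-03, -8.82536316e+01, -3.84066510e+01,  3.11585136e-04,
        7.17011266e-03, -2.56057865e-05]), 'position': array([ 0.15870576, -0.60425552,  0.24483648]), 'eef_rot': array([-1.31913767,  1.01844209, -1.01727744]), 'ft_force': array([ 0.33472892, -0.536132  , -0.22597684]), 'moment': array([-0.00696137,  0.01898072,  0.00014756]), 'gripper_width': 0.08551170024596873}
```

```bash
python3 - <<'E'
s=open('h.py').read().replace("np.array(d['rotation'])@c","R_(d['rotation'])@c")+'''
from scipy.spatial.transform import Rotation
'''
s=s.replace("def grab","from scipy.spatial.transform import Rotation\ndef R_(v): return Rotation.from_rotvec(v).as_matrix()\ndef grab",1)
open('h.py','w').write(s)
from h import *
print(R_(status.state()['eef_rot']).round(3))
E
```

```text
[[ 0.254 -0.     0.967]
 [-0.967  0.001  0.254]
 [-0.001 -1.     0.   ]]
```

View pics/top0.png

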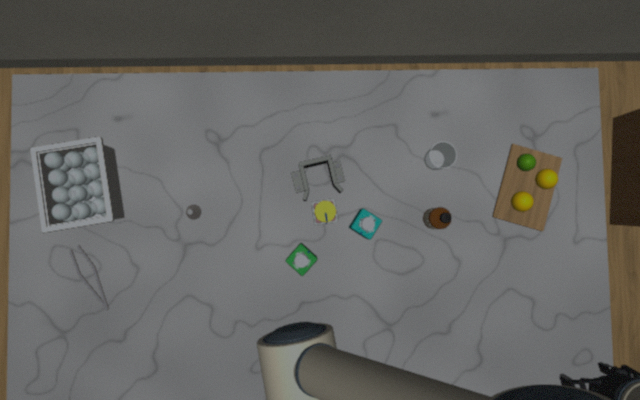

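View pics/scene0.png

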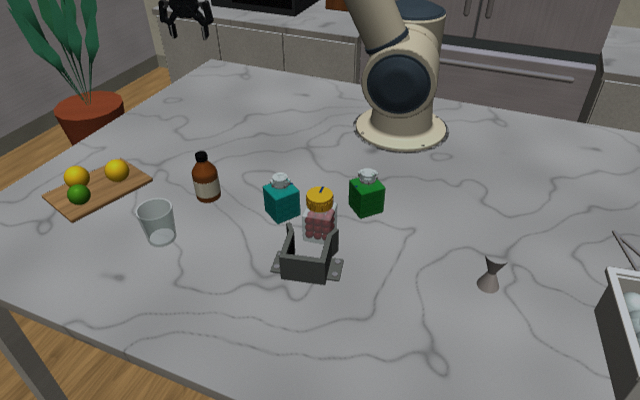

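View pics/wrist0.png

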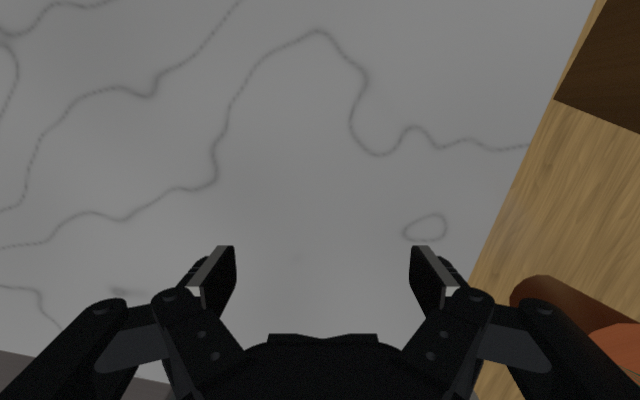

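```bash
python3 - <<'E'
from h import *
d=grab('top'); p=d['pixels']; np.save('top.npy',d,allow_pickle=True)
c=cv2.resize(p[130:290,220:470],None,fx=3.2,fy=3.2,interpolation=cv2.INTER_CUBIC)
cv2.imwrite('pics/crop1.png',cv2.cvtColor(c,cv2.COLOR_RGB2BGR))
d=grab('scene'); p=d['pixels']; np.save('scene.npy',d,allow_pickle=True)
c=cv2.resize(p[150:300,240:400],None,fx=4,fy=4,interpolation=cv2.INTER_CUBIC)
cv2.imwrite('pics/crop2.png',cv2.cvtColor(c,cv2.COLOR_RGB2BGR))
E
```

```text
(no output)
```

View pics/crop1.png

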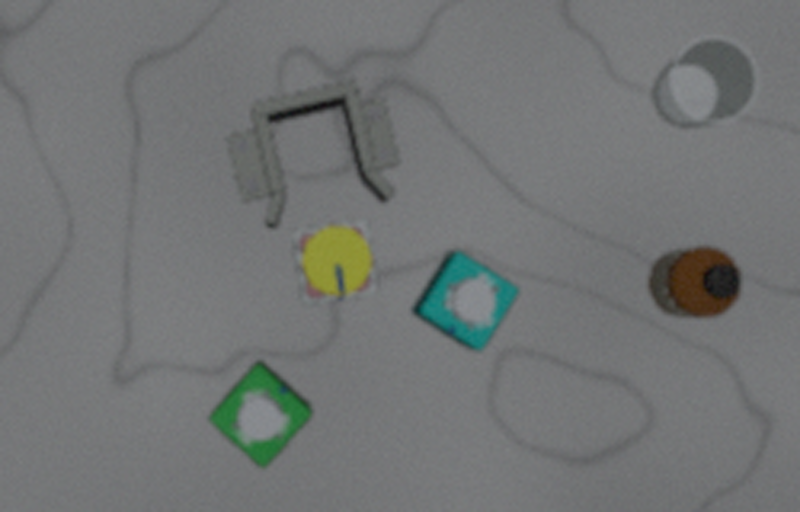

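View pics/crop2.png

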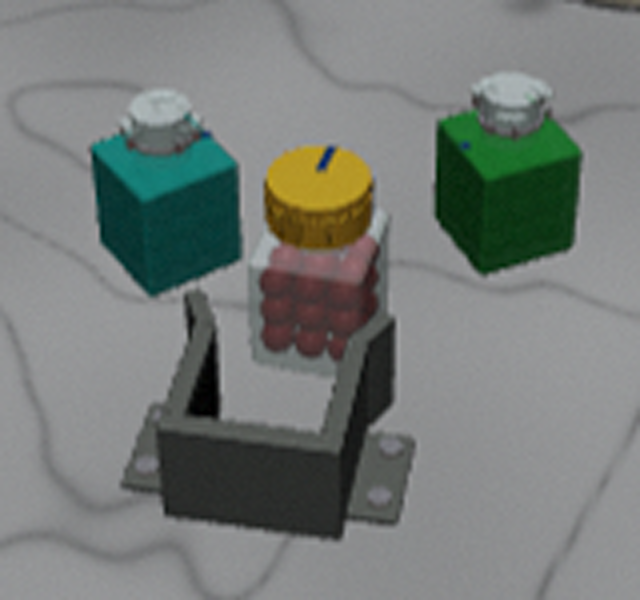

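```bash
cat > meas.py <<'E'
from h import *
def cloud(d):
    f=200/np.tan(np.radians(d['fov_y'])/2); v,u=np.mgrid[0:400,0:640]; z=d['z_map']
    c=np.stack([(u-d['cx'])/f*z,-(v-d['cy'])/f*z,-z],-1)
    return c@R_(d['rotation']).T+np.array(d['eye'])
E
python3 - <<'E'
from meas import *
for n in ['top','scene']:
    d=np.load(n+'.npy',allow_pickle=True).item(); p=d['pixels']; P=cloud(d)
    hsv=cv2.cvtColor(p,cv2.COLOR_RGB2HSV)
    box=np.zeros((400,640),bool)
    if n=='top': box[140:235,280:350]=1
    else: box[175:300,260:350]=1
    y=((hsv[...,0]>18)&(hsv[...,0]<35)&(hsv[...,1]>120)&box)
    b=((hsv[...,0]>100)&(hsv[...,0]<130)&(hsv[...,1]>90)&box)
    print(n,'yellow',y.sum(),'bar',b.sum())
    if n=='top':
        ys,xs=np.nonzero(y|b); cs=cv2.minEnclosingCircle(np.stack([xs,ys],1).astype(np.float32)); print(cs)
        cm=(xs.mean(),ys.mean())
        C=onz(d,*cm,0.115); print('cap',C.round(4), 'circ',onz(d,*cs[0],.115).round(4))
        bv,bu=np.nonzero(b); B=np.array([onz(d,u,v,.115) for u,v in zip(bu,bv)])
        m=B.mean(0); print('bar pts',m.round(4)); dv=C-m; print('bar ang (centre-bar)',np.arctan2(dv[1],dv[0]))
        print('cap depth z',np.median(P[y][:,2]))
    z=P[...,2]; w=box&(z>.055)&(z<.075)&(P[...,0]>.5)
    print(w.sum())
    Q=P[w]; np.save('q_'+n,Q)
    im=np.zeros((600,600),np.uint8)
    for x,yy,_ in Q:
        a,bb=int((yy+.1-0)*-2500+550),int(600-(x-.5)*2500)
        if 0<=a<600 and 0<=bb<600: cv2.circle(im,(a,bb),2,255,-1)
    cv2.imwrite(f'pics/pts_{n}.png',im); print(Q.min(0),Q.max(0))
    f=P[box&(abs(z)<.01)]; print('floor z',np.median(f[:,2]))
E
```

```text
top yellow 320 bar 0
((324.6907653808594, 210.92196655273438), 10.516690254211426)
cap [ 0.5384 -0.0358  0.115 ] circ [ 0.5375 -0.0359  0.115 ]
bar pts nan
bar ang (centre-bar) nan
cap depth z 0.11442236760573643
588
[ 0.50410552 -0.08575968  0.05560424] [0.69133283 0.03236451 0.07494993]
floor z -0.0007547434422289223
scene yellow 561 bar 10
1426
[ 0.50031895 -0.18850506  0.05501922] [0.69451027 0.03393635 0.07499686]
floor z 0.0009107591435524309<stdin>:16: RuntimeWarning: Mean of empty slice.
  ret = ret.dtype.type(ret / rcount)
```

```bash
sleep 1
```

```text
(no output)
```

View pics/pts_top.png

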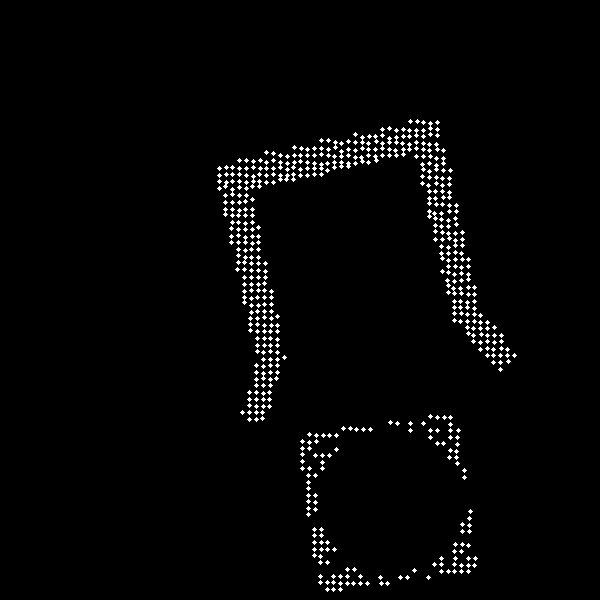

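```bash
cat >> meas.py <<'E'
def robline(P):
    # P Nx2 -> point, dir via cv2 fitLine huber
    vx,vy,x,y=cv2.fitLine(P.astype(np.float32),cv2.DIST_HUBER,0,1e-5,1e-5).ravel(); return np.array([x,y]),np.array([vx,vy])
def shoulder(P,c,r=.055):
    z=P[...,2]; m=(z>.068)&(z<.082)&(np.hypot(P[...,0]-c[0],P[...,1]-c[1])<r)
    return cv2.minAreaRect(P[m][:,:2].astype(np.float32)),m.sum()
E
python3 - <<'E'
from meas import *
Q=np.load('q_top.npy'); 
Q=Q[:, :]
# to pic coords used for picking regions
br=Q[Q[:,2]<.0695]; 
u=550-2500*(br[:,1]+.1); v=600-(br[:,0]-.5)*2500
br2=br[v<425][:,:2]; u=u[v<425]; v=v[v<425]
L=br2[(u<290)&(v>210)&(v<340)]; Rr=br2[(u>400)&(v>190)&(v<310)]; S=br2[(u>275)&(u<400)&(v<200)]
for n,X in zip('LRS',(L,Rr,S)):
    c,dv=robline(X); print(n,len(X),c.round(4),dv.round(4))
    if n!='S':
        a=np.arctan2(dv[1],dv[0]); a=(a+np.pi/2)%np.pi-np.pi/2
    else: a=np.arctan2(dv[1],dv[0])-np.pi/2; a=(a+np.pi/2)%np.pi-np.pi/2
    print('yaw',a)
    nrm=np.array([-dv[1],dv[0]]); print('spread',np.percentile((X-c)@nrm,[2,98]))
d=np.load('top.npy',allow_pickle=True).item(); P=cloud(d)
print('jar',shoulder(P,(.537,-.036)))
z=P[...,2]; m=(z>.105)&(z<.125)&(np.hypot(P[...,0]-.537,P[...,1]+.036)<.05); print('cap cloud mean',P[m].mean(0))
# bar
p=d['pixels'][195:235,310:340].astype(int); 
k=(p[...,2]>p[...,0]+5); vv,uu=np.nonzero(k); print(len(vv),[(a+310,b+195) for a,b in zip(uu,vv)][:20])
E
```

```text
L 89 [0.6295 0.0185] [0.9749 0.2225]
yaw 0.22441506
spread [-0.00573094  0.00568719]
R 79 [ 0.6404 -0.0607] [0.9725 0.2329]
yaw 0.2350229
spread [-0.00567147  0.00557557]
S 90 [ 0.6795 -0.0216] [ 0.2576 -0.9663]
yaw 0.26050115
spread [-0.00573835  0.00696605]
jar (((0.5387141704559326, -0.034983083605766296), (0.06396837532520294, 0.06370148807764053), 7.595963478088379), np.int64(185))
cap cloud mean [ 0.53837505 -0.03516602  0.11407322]
27 [(np.int64(321), np.int64(197)), (np.int64(333), np.int64(198)), (np.int64(319), np.int64(199)), (np.int64(334), np.int64(199)), (np.int64(332), np.int64(200)), (np.int64(335), np.int64(200)), (np.int64(313), np.int64(201)), (np.int64(334), np.int64(202)), (np.int64(335), np.int64(202)), (np.int64(311), np.int64(205)), (np.int64(312), np.int64(210)), (np.int64(325), np.int64(214)), (np.int64(325), np.int64(215)), (np.int64(326), np.int64(215)), (np.int64(326), np.int64(216)), (np.int64(326), np.int64(217)), (np.int64(326), np.int64(218)), (np.int64(326), np.int64(219)), (np.int64(336), np.int64(219)), (np.int64(326), np.int64(220))]
```

```bash
cat > plan.py <<'E'
from h import *
def plan(tp,yaw,n,st=None):
    st=status.state(); p=np.array(st['position']); R=R_(st['eef_rot'])
    y0=np.arctan2(R[1,0],R[0,0]); dy=(yaw-y0+np.pi)%(2*np.pi)-np.pi
    # target R: tool x=(c,s,0), y=(0,0,-1), z = x cross y = (-s,c,0)
    dp=(np.array(tp)-p)/n; offs=[];
    a=-dy/n
    for i in range(n):
        offs.append((R.T@dp).round(4).tolist()); R=R@R_(np.array([0,a,0]))
    print('clock',st['clock'],'pos',p.round(4),'yaw',round(y0,4),'tilt',R[2].round(4),'dyaw',round(dy,4),'w',round(st['gripper_width'],4),'F',st['ft_force'].round(2),'M',st['moment'].round(3))
    print('rot_y per row',round(a,4)); print(offs)
E
python3 -c "
from plan import *
plan((.5387,-.035,.22),.1326,20)"
```

```text
clock 0.25 pos [ 0.1587 -0.6044  0.245 ] yaw -1.314 tilt [-0.e+00 -1.e+00  5.e-04] dyaw 1.4466 w 0.0856 F [-0.31  0.12  0.39] M [-0.002  0.002 -0.003]
rot_y per row -0.0723
[[-0.0227, 0.0013, 0.0256], [-0.0208, 0.0013, 0.0272], [-0.0188, 0.0013, 0.0286], [-0.0167, 0.0013, 0.0299], [-0.0145, 0.0013, 0.031], [-0.0122, 0.0013, 0.032], [-0.0098, 0.0013, 0.0328], [-0.0074, 0.0013, 0.0334], [-0.005, 0.0013, 0.0339], [-0.0025, 0.0013, 0.0341], [-0.0001, 0.0013, 0.0342], [0.0024, 0.0013, 0.0341], [0.0049, 0.0013, 0.0339], [0.0073, 0.0013, 0.0334], [0.0097, 0.0013, 0.0328], [0.012, 0.0013, 0.032], [0.0143, 0.0013, 0.0311], [0.0165, 0.0013, 0.03], [0.0187, 0.0013, 0.0287], [0.0207, 0.0013, 0.0273]]
```

Request:
step_arm(offset=[[-0.023,0.001,0.026],[-0.021,0.001,0.027],[-0.019,0.001,0.029],[-0.017,0.001,0.03],[-0.0145,0.001,0.031],[-0.012,0.001,0.032],[-0.01,0.001,0.033],[-0.0075,0.001,0.0335],[-0.005,0.001,0.034],[-0.0025,0.001,0.034]], rotation=[[0,-0.072,0],[0,-0.072,0],[0,-0.072,0],[0,-0.072,0],[0,-0.072,0],[0,-0.072,0],[0,-0.072,0],[0,-0.072,0],[0,-0.072,0],[0,-0.072,0]], jaw=[1,1,1,1,1,1,1,1,1,1], force=40)

```text
clock: 1.08
position: [0.3497, -0.3099, 0.2331]
eef_rot: [-1.526, 0.448, -0.449]
ft_force: [0.7, -0.4, 0.5]
gripper_width: 0.0852
```

```bash
python3 -c "
from plan import *
plan((.5387,-.035,.22),.1326,12)"
```

```text
clock 1.0833 pos [ 0.3497 -0.3099  0.2331] yaw -0.572 tilt [-3.0e-04 -1.0e+00 -2.6e-03] dyaw 0.7046 w 0.0852 F [ 0.67 -0.44  0.49] M [-0.068  0.013 -0.074]
rot_y per row -0.0587
[[0.0008, 0.001, 0.0278], [0.0025, 0.001, 0.0277], [0.0041, 0.001, 0.0275], [0.0057, 0.001, 0.0272], [0.0073, 0.001, 0.0268], [0.0088, 0.001, 0.0264], [0.0104, 0.001, 0.0258], [0.0119, 0.001, 0.0251], [0.0133, 0.001, 0.0244], [0.0147, 0.001, 0.0236], [0.0161, 0.001, 0.0227], [0.0174, 0.001, 0.0217]]
```

Request:
step_arm(offset=[[0.001,0.001,0.028],[0.0025,0.001,0.028],[0.004,0.001,0.0275],[0.006,0.001,0.027],[0.007,0.001,0.027],[0.009,0.001,0.026],[0.01,0.001,0.026],[0.012,0.001,0.025],[0.013,0.001,0.0245],[0.015,0.001,0.0235]], rotation=[[0,-0.059,0],[0,-0.059,0],[0,-0.059,0],[0,-0.059,0],[0,-0.059,0],[0,-0.059,0],[0,-0.059,0],[0,-0.059,0],[0,-0.059,0],[0,-0.059,0]], jaw=[1,1,1,1,1,1,1,1,1,1])

```text
clock: 1.92
position: [0.5096, -0.0632, 0.223]
eef_rot: [-1.574, -0.042, 0.039]
ft_force: [0.7, -0.9, -0.0]
gripper_width: 0.0855
```

```bash
python3 -c "
from plan import *
plan((.5387,-.035,.22),.1326,3)"
```

```text
clock 1.9167 pos [ 0.5096 -0.0632  0.223 ] yaw 0.0512 tilt [ 0.0013 -1.     -0.0036] dyaw 0.0814 w 0.0855 F [ 0.73 -0.87 -0.04] M [ 0.028 -0.041 -0.024]
rot_y per row -0.0271
[[0.0102, 0.001, 0.0089], [0.0104, 0.001, 0.0086], [0.0106, 0.001, 0.0083]]
```

Request:
step_arm(offset=[[0.01,0.001,0.009],[0.01,0.001,0.009],[0.01,0.001,0.008],[0,0,0]], rotation=[[0,-0.027,0],[0,-0.027,0],[0,-0.027,0],[0,0,0]], jaw=[1,1,1,1])

```text
clock: 2.25
position: [0.541, -0.0283, 0.2195]
eef_rot: [-1.57, -0.117, 0.113]
ft_force: [-0.4, 0.4, -0.1]
gripper_width: 0.0857
```

```bash
python3 -c "
from plan import *
plan((.5387,-.035,.096),.1326,6)
d=grab('wrist'); save(d,'wrist1.png')"
```

```text
clock 2.25 pos [ 0.541  -0.0283  0.2195] yaw 0.146 tilt [ 0.0023 -1.     -0.0029] dyaw -0.0134 w 0.0857 F [-0.35  0.43 -0.08] M [-0.006  0.054 -0.01 ]
rot_y per row 0.0022
[[-0.0006, 0.0206, -0.001], [-0.0006, 0.0206, -0.001], [-0.0006, 0.0206, -0.001], [-0.0006, 0.0206, -0.001], [-0.0006, 0.0206, -0.001], [-0.0006, 0.0206, -0.001]]
```

View pics/wrist1.png

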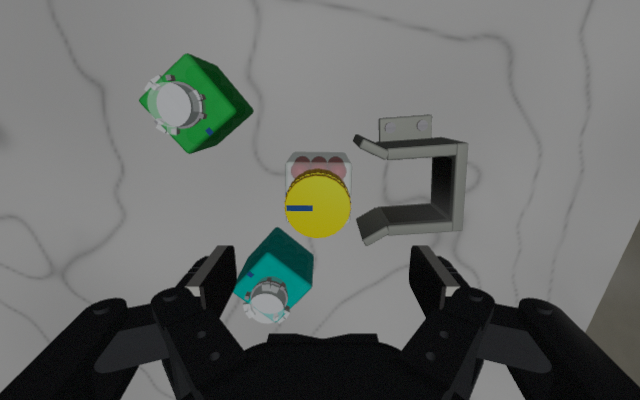

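```bash
cat >> meas.py <<'E'
def capc(d,zt=.115,zlo=None,zhi=None,c=(.5387,-.035),r=.06):
    P=cloud(d); hsv=cv2.cvtColor(d['pixels'],cv2.COLOR_RGB2HSV)
    zlo=zt-.008 if zlo is None else zlo; zhi=zt+.008 if zhi is None else zhi
    m=(P[...,2]>zlo)&(P[...,2]<zhi)&(np.hypot(P[...,0]-c[0],P[...,1]-c[1])<r)&(hsv[...,1]>90)
    blue=m&(hsv[...,0]>95)&(hsv[...,0]<135)
    (x,y),rr=cv2.minEnclosingCircle(P[m][:,:2].astype(np.float32))
    b=P[blue].mean(0) if blue.any() else np.full(3,np.nan)
    return dict(c=(x,y),r=rr,n=int(m.sum()),mean=P[m].mean(0).round(4),bar=b.round(4),barang=np.arctan2(y-b[1],x-b[0]),nb=int(blue.sum()))
E
python3 -c "
from meas import *
for n in ['wrist','scene','top']:
    d=grab(n); print(n,capc(d)); print(shoulder(cloud(d),(.5387,-.035)))
"
```

```text
wrist {'c': (0.537807285785675, -0.034222256392240524), 'r': 0.028454480692744255, 'n': 3333, 'mean': array([ 0.5379, -0.0331,  0.1146]), 'bar': array([ 0.5228, -0.037 ,  0.1153]), 'barang': np.float64(0.18275041472757356), 'nb': 125}
(((0.5379718542098999, -0.034084927290678024), (0.06392604857683182, 0.06297040730714798), 7.629848957061768), np.int64(1042))
scene {'c': (0.5397573709487915, -0.034891922026872635), 'r': 0.029095444828271866, 'n': 395, 'mean': array([ 0.5438, -0.0333,  0.1147]), 'bar': array([ 0.5242, -0.0376,  0.1166]), 'barang': np.float64(0.1744423781536685), 'nb': 7}
(((0.5392458438873291, -0.035236287862062454), (0.06469429284334183, 0.06406554579734802), 8.659928321838379), np.int64(343))
top {'c': (0.0, 0.0), 'r': 0.0, 'n': 0, 'mean': array([nan, nan, nan]), 'bar': array([nan, nan, nan]), 'barang': np.float64(nan), 'nb': 0}
(((0.0, 0.0), (0.0, 0.0), 0.0), np.int64(0))meas.py:19: RuntimeWarning: Mean of empty slice.
  return dict(c=(x,y),r=rr,n=int(m.sum()),mean=P[m].mean(0).round(4),bar=b.round(4),barang=np.arctan2(y-b[1],x-b[0]),nb=int(blue.sum()))
  ret = um.true_divide(
```

Request:
step_arm(offset=[[-0.002,0.012,-0.003],[-0.001,0.02,-0.003],[0,0.02,0],[0,0.015,0],[0,0,0]], rotation=[[0,0.01,0],[0,0,0],[0,0,0],[0,0,0],[0,0,0]], jaw=[1,1,1,1,1])

```text
clock: 2.87
position: [0.536, -0.041, 0.1525]
eef_rot: [-1.573, -0.101, 0.093]
ft_force: [-1.0, 0.2, -0.8]
gripper_width: 0.0853
```

```bash
python3 -c "
from plan import *
plan((.5383,-.0345,.097),.1326,4)"
```

```text
clock 2.8667 pos [ 0.536  -0.041   0.1525] yaw 0.124 tilt [ 0.0048 -1.     -0.0049] dyaw 0.0086 w 0.0853 F [-0.97  0.17 -0.75] M [-0.     0.024 -0.072]
rot_y per row -0.0022
[[0.0007, 0.0139, 0.0016], [0.0007, 0.0139, 0.0016], [0.0007, 0.0139, 0.0016], [0.0007, 0.0139, 0.0016]]
```

Request:
step_arm(offset=[[0.001,0.01,0.003],[0.001,0.012,0.003],[0,0.012,0],[0,0.009,0],[0,0,0]], rotation=[[0.005,0,0.005],[0,0,0],[0,0,0],[0,0,0],[0,0,0]], jaw=[1,1,1,1,1])

```text
clock: 3.28
position: [0.5379, -0.0364, 0.1096]
eef_rot: [-1.568, -0.095, 0.093]
ft_force: [-1.0, 1.0, -0.3]
gripper_width: 0.0859
```

```bash
python3 -c "
from plan import *
plan((.5383,-.0345,.097),.1326,2)
d=grab('scene'); save(d,'s2.png')
d=grab('wrist'); save(d,'w2.png')
"
```

```text
clock 3.2833 pos [ 0.5379 -0.0364  0.1096] yaw 0.1194 tilt [ 1.6e-03 -1.0e+00  4.0e-04] dyaw 0.0132 w 0.0859 F [-1.03  1.03 -0.32] M [-0.013  0.011  0.031]
rot_y per row -0.0066
[[0.0003, 0.0063, 0.0009], [0.0003, 0.0063, 0.0009]]
```

View pics/s2.png

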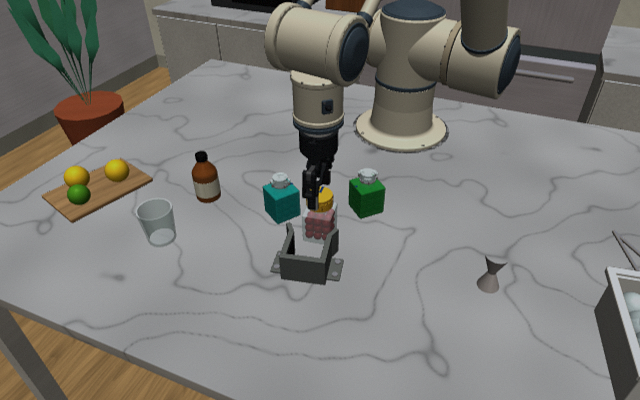

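View pics/w2.png

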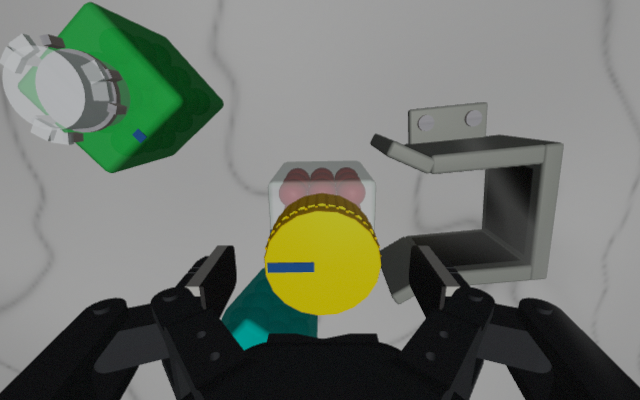

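Request:
step_arm(offset=[[0,0.007,0.002],[0,0.006,0],[0,0,0],[0,0,0],[0,0,0],[0,0,0],[0,0,0],[0,0,0]], rotation=[[0,-0.01,0],[0,0,0],[0,0,0],[0,0,0],[0,0,0],[0,0,0],[0,0,0],[0,0,0]], jaw=[1,1,1,0.3,0,-0.2,-0.2,-0.2], force=40)

```text
clock: 4.05
position: [0.5391, -0.0345, 0.0991]
eef_rot: [-1.569, -0.107, 0.098]
ft_force: [0.1, 0.5, -1.5]
gripper_width: 0.055
```

```bash
python3 -c "
from plan import *
from meas import *
plan((.5383,-.0345,.097),.1326,1)
d=grab('scene'); cv2.imwrite('pics/s3.png',cv2.resize(d['pixels'][120:290,230:410,::-1],None,fx=3.3,fy=3.3))
d=grab('wrist'); save(d,'w3.png'); print(shoulder(cloud(d),(.5387,-.035)))
"
```

```text
clock 4.05 pos [ 0.5391 -0.0345  0.0991] yaw 0.1307 tilt [ 0.0056 -1.     -0.0011] dyaw 0.0019 w 0.055 F [ 0.09  0.47 -1.46] M [-0.003  0.     0.001]
rot_y per row -0.0019
[[-0.0008, 0.0021, 0.0001]]
(((0.5358022451400757, -0.01778600551187992), (0.06421412527561188, 0.030056435614824295), 7.910567760467529), np.int64(3148))
```

View pics/s3.png

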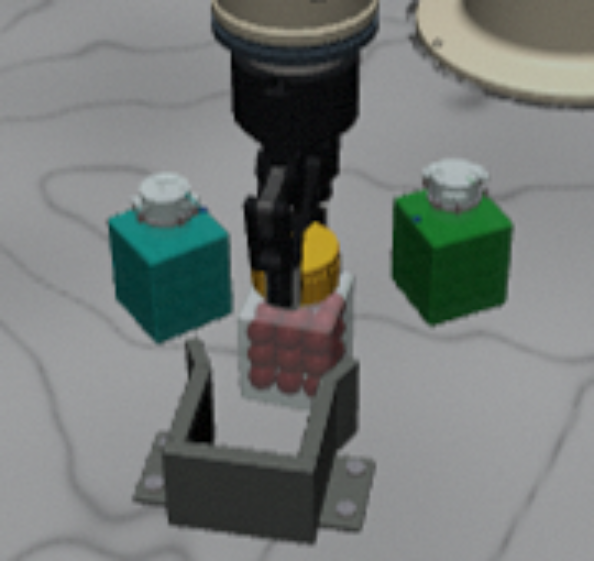

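View pics/w3.png

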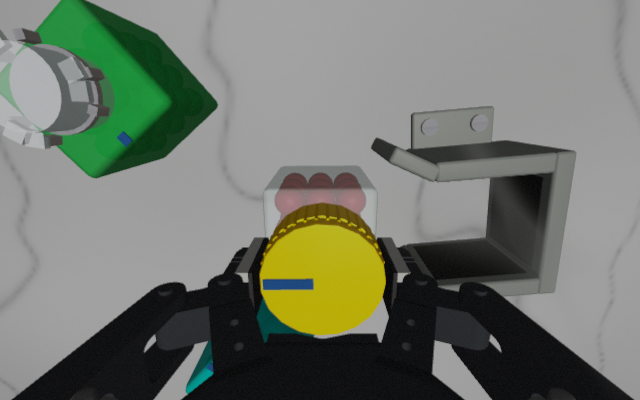

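```bash
python3 - <<'E'
from meas import *
def frame(Q,yaw=.235,o=(.6398,-.0200)):
    c,s=np.cos(yaw),np.sin(yaw); q=Q[:,:2]-np.array(o); return np.stack([q@[c,s],q@[-s,c]],1)
srcs={'top':np.load('top.npy',allow_pickle=True).item(),'scene':np.load('scene.npy',allow_pickle=True).item(),'wrist':grab('wrist')}
for n,d in srcs.items():
    P=cloud(d); P=P[(P[...,2]>.061)&(P[...,2]<.069)&(d['z_map']>0)]; b=frame(P)
    k=(abs(b)<.06).all(1); b=b[k]
    L=b[(b[:,1]>.03)&(b[:,1]<.05)&(abs(b[:,0])<.025)]; Rr=b[(b[:,1]<-.03)&(b[:,1]>-.05)&(abs(b[:,0])<.025)]; S=b[(b[:,0]>.028)&(abs(b[:,1])<.025)]
    for nm,X in (('L',L),('R',Rr),('S',S)):
        if len(X)<5: print(n,nm,len(X)); continue
        i=1 if nm!='S' else 0
        c,dv=robline(X); sl=dv[1-i] and dv[i]/dv[1-i]
        print(n,nm,len(X),'mid',X[:,i].mean().round(4),'edges',np.percentile(X[:,i],[3,97]).round(4),'slope',round(float(sl),4))
E
```

```text
top L 75 mid 0.0399 edges [0.0344 0.0454] slope -0.0052
top R 74 mid -0.0402 edges [-0.0455 -0.0347] slope -0.0067
top S 71 mid 0.0386 edges [0.0332 0.0444] slope 0.019
scene L 108 mid 0.0398 edges [0.0341 0.0451] slope -0.0238
scene R 107 mid -0.0399 edges [-0.046  -0.0345] slope -0.0317
scene S 151 mid 0.0402 edges [0.0323 0.0455] slope 0.0251
wrist L 1898 mid 0.0406 edges [0.0347 0.046 ] slope -0.0208
wrist R 784 mid -0.0374 edges [-0.0447 -0.0334] slope -0.1337
wrist S 1781 mid 0.037 edges [0.0321 0.0433] slope 0.0161
```

```bash
python3 -c "
from plan import *
plan((.5442,-.0414,.0991),.22,4)"
```

```text
clock 4.2 pos [ 0.5391 -0.0345  0.099 ] yaw 0.1307 tilt [ 0.0054 -1.     -0.0015] dyaw 0.0893 w 0.0548 F [-0.5  -0.73 -0.15] M [-0.039  0.12  -0.01 ]
rot_y per row -0.0223
[[0.001, -0.0, -0.0019], [0.001, -0.0, -0.0019], [0.001, -0.0, -0.0019], [0.0009, -0.0, -0.0019]]
```

Request:
step_arm(offset=[[0.001,0,-0.002],[0.001,0,-0.002],[0.001,0,-0.002],[0.001,0,-0.002],[0,0,0]], rotation=[[0.001,-0.022,0.002],[0,-0.022,0.001],[0,-0.022,0.001],[0,-0.022,0.001],[0,0,0]], jaw=[-0.2,-0.2,-0.2,-0.2,-0.2])

```text
clock: 4.62
position: [0.542, -0.0407, 0.0993]
eef_rot: [-1.561, -0.172, 0.178]
ft_force: [-1.7, 1.0, -1.4]
gripper_width: 0.055
```

```bash
python3 -c "
from plan import *
from meas import *
plan((.5442,-.0414,.0991),.22,1)
d=grab('wrist'); save(d,'w4.png')
d=grab('scene'); cv2.imwrite('pics/s4.png',cv2.resize(d['pixels'][120:290,230:410,::-1],None,fx=3.3,fy=3.3))
"
```

```text
clock 4.6167 pos [ 0.542  -0.0407  0.0993] yaw 0.223 tilt [-0.0038 -1.      0.0028] dyaw -0.003 w 0.055 F [-1.75  1.03 -1.35] M [ 0.155  0.296 -0.054]
rot_y per row 0.003
[[0.002, 0.0002, -0.0012]]
```

View pics/w4.png

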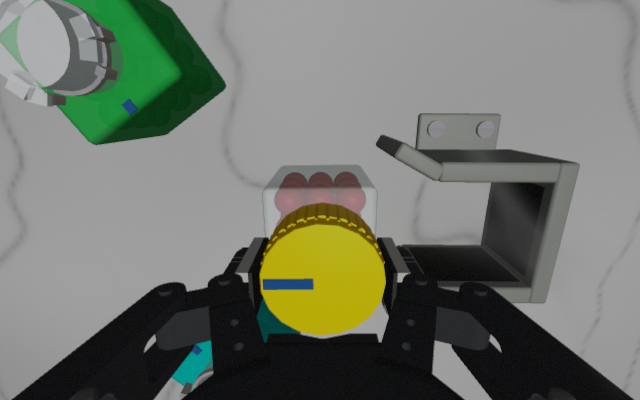

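Request:
step_arm(offset=[[0.003,0,-0.0005],[0.005,0,-0.0005],[0.006,0,0],[0.006,0,0],[0.006,0,0],[0.006,0,0],[0.006,0,0],[0.004,0,0],[0,0,0]], rotation=[[0,0,0],[0,0,0],[0,0,0],[0,0,0],[0,0,0],[0,0,0],[0,0,0],[0,0,0],[0,0,0]], jaw=[-0.2,-0.2,-0.2,-0.2,-0.2,-0.2,-0.2,-0.2,-0.2])

```text
clock: 5.47
position: [0.5823, -0.0316, 0.1002]
eef_rot: [-1.562, -0.162, 0.18]
ft_force: [0.9, -0.3, -6.8]
gripper_width: 0.0549
```

```bash
python3 -c "
from plan import *
from meas import *
plan((.6398,-.020,.0991),.22,10)
d=grab('wrist'); save(d,'w5.png')
d=grab('scene'); cv2.imwrite('pics/s5.png',cv2.resize(d['pixels'][120:290,230:410,::-1],None,fx=3.3,fy=3.3))
"
```

```text
clock 5.4667 pos [ 0.5823 -0.0316  0.1002] yaw 0.218 tilt [-0.0112 -0.9999  0.0036] dyaw 0.002 w 0.0549 F [ 0.86 -0.3  -6.79] M [ 0.02  -0.212 -0.044]
rot_y per row -0.0002
[[0.0059, 0.0, -0.0001], [0.0059, 0.0, -0.0001], [0.0059, 0.0, -0.0001], [0.0059, 0.0, -0.0001], [0.0059, 0.0, -0.0001], [0.0059, 0.0, -0.0001], [0.0059, 0.0, -0.0001], [0.0059, 0.0, -0.0001], [0.0059, 0.0, -0.0001], [0.0059, 0.0, -0.0001]]
```

View pics/w5.png

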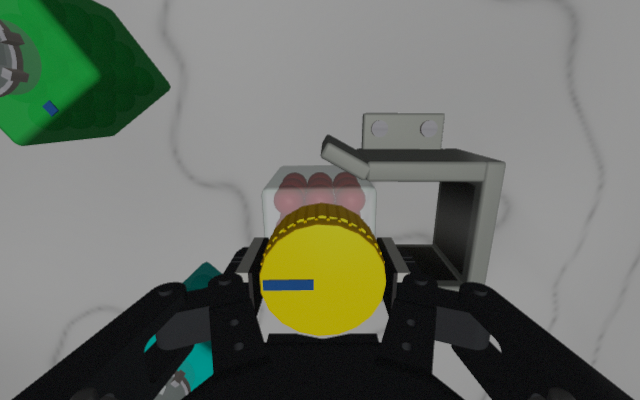

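View pics/s5.png

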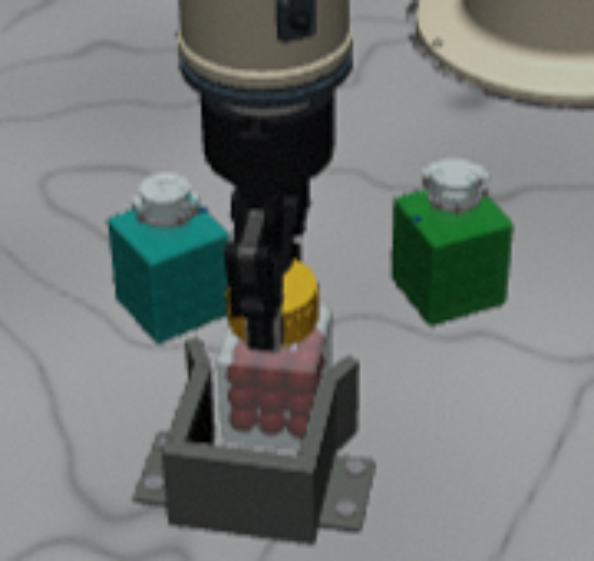

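Request:
step_arm(offset=[[0,0.001,0],[0,0.0005,0],[0,0,0]], rotation=[[-0.003,0,-0.008],[0,0,-0.002],[0,0,0]], jaw=[-0.2,-0.2,-0.2])

```text
clock: 5.82
position: [0.5803, -0.0318, 0.0987]
eef_rot: [-1.564, -0.169, 0.173]
ft_force: [-1.0, -0.3, -1.6]
gripper_width: 0.0552
```

```bash
python3 -c "
from plan import *
plan((.6398,-.020,.0991),.22,10)
"
```

```text
clock 5.8167 pos [ 0.5803 -0.0318  0.0987] yaw 0.218 tilt [-2.4e-03 -1.0e+00  7.0e-04] dyaw 0.002 w 0.0552 F [-0.98 -0.28 -1.62] M [0.005 0.234 0.007]
rot_y per row -0.0002
[[0.0061, -0.0001, -0.0001], [0.0061, -0.0001, -0.0001], [0.0061, -0.0001, -0.0001], [0.0061, -0.0001, -0.0001], [0.0061, -0.0001, -0.0001], [0.0061, -0.0001, -0.0001], [0.0061, -0.0001, -0.0001], [0.0061, -0.0001, -0.0001], [0.0061, -0.0001, -0.0001], [0.0061, -0.0001, -0.0001]]
```

Request:
step_arm(offset=[[0.003,0.0001,0],[0.004,0.0001,0],[0.005,0.0001,0],[0.005,0.0001,0],[0.005,0.0001,0],[0.005,0.0001,0],[0.004,0.0001,0],[0,0,0]], rotation=[[0,0,-0.001],[0,0,-0.001],[0,0,-0.001],[0,0,-0.001],[0,0,-0.001],[0,0,-0.001],[0,0,-0.001],[0,0,0]], jaw=[-0.2,-0.2,-0.2,-0.2,-0.2,-0.2,-0.2,-0.2])

```text
clock: 6.48
position: [0.6093, -0.0253, 0.0999]
eef_rot: [-1.564, -0.172, 0.17]
ft_force: [1.4, -0.4, -7.1]
gripper_width: 0.0547
```

```bash
python3 -c "
from plan import *
plan((.6398,-.020,.0991),.22,5)
d=grab('wrist'); save(d,'w6.png')
"
```

```text
clock 6.4833 pos [ 0.6093 -0.0253  0.0999] yaw 0.2178 tilt [ 1.4e-03 -1.0e+00  3.0e-04] dyaw 0.0022 w 0.0547 F [ 1.45 -0.4  -7.13] M [-0.006 -0.208  0.009]
rot_y per row -0.0004
[[0.0062, 0.0002, -0.0003], [0.0062, 0.0002, -0.0003], [0.0062, 0.0002, -0.0003], [0.0062, 0.0002, -0.0003], [0.0062, 0.0002, -0.0003]]
```

View pics/w6.png

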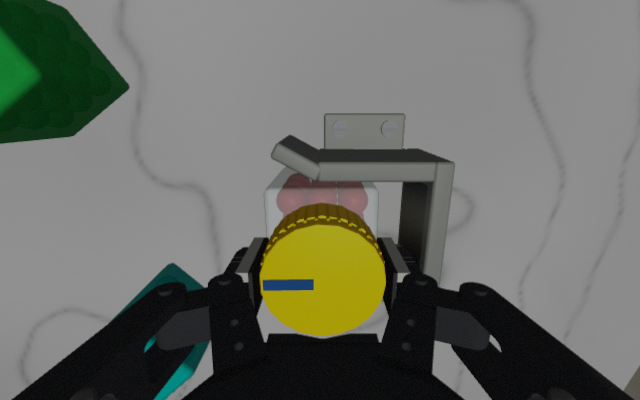

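Request:
step_arm(offset=[[0.001,0.001,0],[0.003,0.0006,0],[0.004,0.0004,0],[0.004,0.0004,0],[0.004,0.0004,0],[0.003,0.0003,0],[0.002,0.0002,0],[0,0,0]], rotation=[[0,0,0],[0,0,0],[0,0,0],[0,0,0],[0,0,0],[0,0,0],[0,0,0],[0,0,0]], jaw=[-0.2,-0.2,-0.2,-0.2,-0.2,-0.2,-0.2,-0.2])

```text
clock: 7.2
position: [0.6287, -0.021, 0.0997]
eef_rot: [-1.565, -0.169, 0.174]
ft_force: [-3.5, -0.9, -4.2]
gripper_width: 0.0548
```

```bash
python3 -c "
from plan import *
plan((.6398,-.020,.0991),.22,5)
d=grab('wrist'); save(d,'w7.png')
"
```

```text
clock 7.2 pos [ 0.6287 -0.021   0.0997] yaw 0.2184 tilt [-2.7e-03 -1.0e+00 -3.0e-04] dyaw 0.0016 w 0.0548 F [-3.51 -0.89 -4.25] M [-0.069  0.52   0.018]
rot_y per row -0.0003
[[0.0022, 0.0001, -0.0003], [0.0022, 0.0001, -0.0003], [0.0022, 0.0001, -0.0003], [0.0022, 0.0001, -0.0003], [0.0022, 0.0001, -0.0003]]
```

View pics/w7.png

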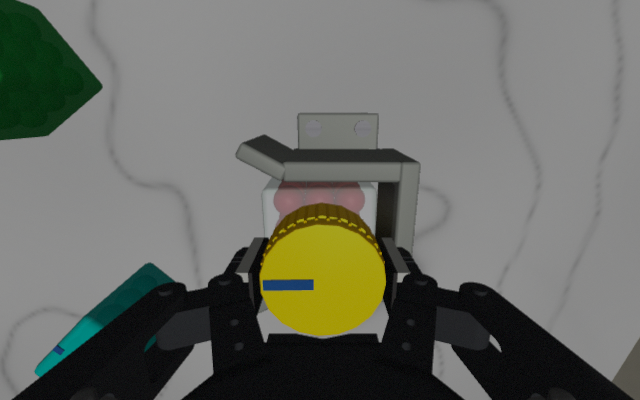

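Request:
step_arm(offset=[[0.002,0.0008,0],[0.003,0.0005,0],[0.003,0.0003,0],[0.002,0.0002,0],[0,0,0]], rotation=[[0,0,-0.001],[0,0,0],[0,0,0],[0,0,0],[0,0,0]], jaw=[-0.2,-0.2,-0.2,-0.2,-0.2])

```text
clock: 7.67
position: [0.6376, -0.0191, 0.0995]
eef_rot: [-1.565, -0.169, 0.175]
ft_force: [-2.0, -0.1, -0.6]
gripper_width: 0.0552
```

```bash
python3 -c "
from plan import *
plan((.6398,-.020,.0991),.22,5)
d=grab('wrist'); save(d,'w8.png')
"
```

```text
clock 7.6667 pos [ 0.6376 -0.0191  0.0995] yaw 0.2187 tilt [-3.9e-03 -1.0e+00 -5.0e-04] dyaw 0.0013 w 0.0552 F [-1.96 -0.08 -0.6 ] M [-0.091  0.302  0.024]
rot_y per row -0.0003
[[0.0004, 0.0001, -0.0003], [0.0004, 0.0001, -0.0003], [0.0004, 0.0001, -0.0003], [0.0004, 0.0001, -0.0003], [0.0004, 0.0001, -0.0003]]
```

View pics/w8.png

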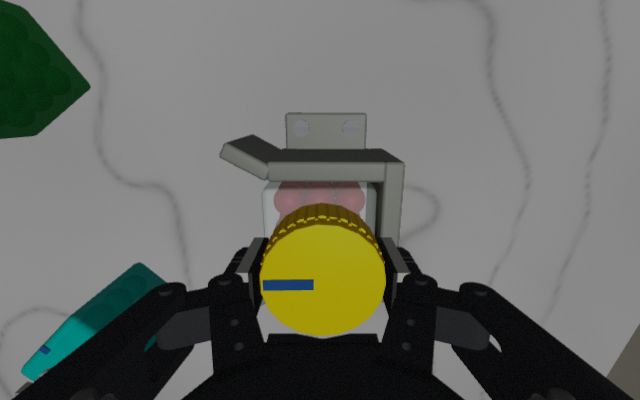

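Request:
step_arm(offset=[[0.0015,0.0002,0],[0.0015,0.0002,0],[0.0015,0.0001,0],[0.001,0,0],[0,0,0]], rotation=[[0,0,-0.002],[0,0,0],[0,0,0],[0,0,0],[0,0,0]], jaw=[-0.2,-0.2,-0.2,-0.2,-0.2])

```text
clock: 8.13
position: [0.6417, -0.0181, 0.0995]
eef_rot: [-1.565, -0.169, 0.175]
ft_force: [-0.5, -1.7, -6.0]
gripper_width: 0.0545
```

```bash
python3 -c "
from plan import *
plan((.6398,-.020,.0991),.22,5)
d=grab('wrist'); save(d,'w9.png')
"
```

```text
clock 8.1333 pos [ 0.6417 -0.0181  0.0995] yaw 0.2188 tilt [-4.1e-03 -1.0e+00 -2.0e-04] dyaw 0.0012 w 0.0545 F [-0.45 -1.65 -6.  ] M [-0.021  0.02  -0.019]
rot_y per row -0.0002
[[-0.0005, 0.0001, -0.0003], [-0.0005, 0.0001, -0.0003], [-0.0005, 0.0001, -0.0003], [-0.0005, 0.0001, -0.0003], [-0.0005, 0.0001, -0.0003]]
```

View pics/w9.png

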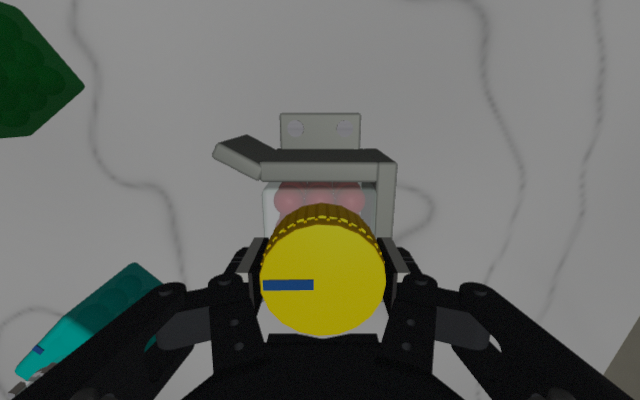

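Request:
step_arm(offset=[[0.001,0.001,0],[0.0015,0.0003,0],[0.0015,0,0],[0,0,0]], rotation=[[0,0,-0.004],[0,0,0],[0,0,0],[0,0,0]], jaw=[-0.2,-0.2,-0.2,-0.2])

```text
clock: 8.52
position: [0.6421, -0.018, 0.0987]
eef_rot: [-1.564, -0.167, 0.177]
ft_force: [-1.7, -0.4, -1.0]
gripper_width: 0.0549
```

```bash
python3 -c "
from plan import *
plan((.6398,-.020,.0991),.22,5)
d=grab('wrist'); save(d,'w10.png')
d=grab('scene'); cv2.imwrite('pics/s10.png',cv2.resize(d['pixels'][120:290,230:410,::-1],None,fx=3.3,fy=3.3))
"
```

```text
clock 8.5167 pos [ 0.6421 -0.018   0.0987] yaw 0.219 tilt [-6.5e-03 -1.0e+00  4.0e-04] dyaw 0.001 w 0.0549 F [-1.74 -0.36 -0.98] M [-0.027  0.29  -0.046]
rot_y per row -0.0002
[[-0.0005, -0.0001, -0.0003], [-0.0005, -0.0001, -0.0003], [-0.0005, -0.0001, -0.0003], [-0.0005, -0.0001, -0.0003], [-0.0005, -0.0001, -0.0003]]
```

View pics/w10.png

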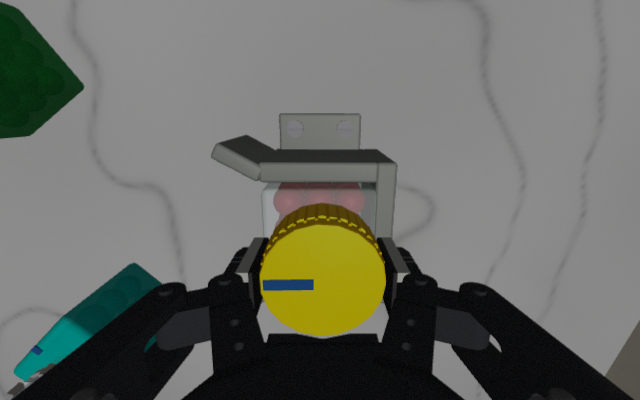

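View pics/s10.png

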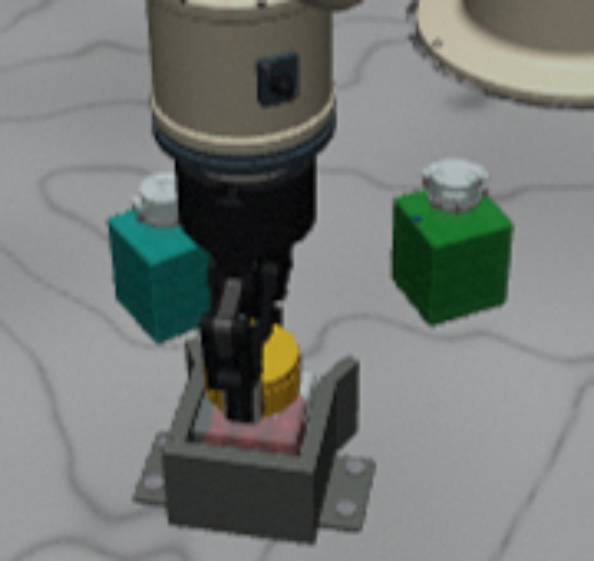

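Request:
step_arm(offset=[[0.004,0,0],[0.004,0,0]], rotation=[[0,0,-0.006],[0,0,-0.004]], jaw=[-0.2,-0.2])

```text
clock: 8.78
position: [0.6431, -0.0175, 0.0985]
eef_rot: [-1.563, -0.164, 0.18]
ft_force: [-36.6, -13.4, 31.9]
gripper_width: 0.0549
```

```bash
python3 -c "
from plan import *
plan((.6398,-.020,.0991),.22,5)
"
```

```text
clock 8.7833 pos [ 0.6431 -0.0175  0.0985] yaw 0.2195 tilt [-0.01   -0.9999  0.0017] dyaw 0.0005 w 0.0549 F [-36.58 -13.37  31.89] M [-2.164  5.766 -0.027]
rot_y per row -0.0001
[[-0.0008, -0.0001, -0.0003], [-0.0008, -0.0001, -0.0003], [-0.0008, -0.0001, -0.0003], [-0.0008, -0.0001, -0.0003], [-0.0008, -0.0001, -0.0003]]
```

Request:
step_arm(offset=[[-0.0005,0,0],[0,0,0],[0,0,0],[0,0,0],[0,0,0],[0,0,0]], rotation=[[0,0,0],[0,0,0],[0,0,0],[0,0,0],[0,0,0],[0,0,0]], jaw=[-0.2,-0.2,0.2,0.5,0.6,0.6])

```text
clock: 9.28
position: [0.6429, -0.018, 0.0988]
eef_rot: [-1.564, -0.165, 0.179]
ft_force: [0.1, 0.5, 0.1]
gripper_width: 0.0683
```

```bash
python3 -c "
from plan import *
from meas import *
plan((.6398,-.020,.0991),.22,5)
for n in ('top','scene','wrist'):
    d=grab(n); save(d,n+'11.png'); print(n,capc(d,c=(.641,-.018))); 
"
```

```text
clock 9.2833 pos [ 0.6429 -0.018   0.0988] yaw 0.2191 tilt [-0.0088 -1.      0.0013] dyaw 0.0009 w 0.0683 F [0.08 0.48 0.06] M [0.008 0.011 0.02 ]
rot_y per row -0.0002
[[-0.0007, -0.0, -0.0003], [-0.0007, -0.0, -0.0003], [-0.0007, -0.0, -0.0003], [-0.0007, -0.0, -0.0003], [-0.0007, -0.0, -0.0003]]
top {'c': (0.0, 0.0), 'r': 0.0, 'n': 0, 'mean': array([nan, nan, nan]), 'bar': array([nan, nan, nan]), 'barang': np.float64(nan), 'nb': 0}
scene {'c': (0.6479051113128662, -0.011241494677960873), 'r': 0.042426012456417084, 'n': 216, 'mean': array([ 0.641 , -0.004 ,  0.1142]), 'bar': array([ 0.6409, -0.0157,  0.115 ]), 'barang': np.float64(0.5646229202417591), 'nb': 8}
wrist {'c': (0.6370616555213928, -0.01812830939888954), 'r': 0.041920702904462814, 'n': 11941, 'mean': array([ 0.64  , -0.0157,  0.1145]), 'bar': array([ 0.6289, -0.0211,  0.1154]), 'barang': np.float64(0.35027281151913386), 'nb': 520}meas.py:19: RuntimeWarning: Mean of empty slice.
  return dict(c=(x,y),r=rr,n=int(m.sum()),mean=P[m].mean(0).round(4),bar=b.round(4),barang=np.arctan2(y-b[1],x-b[0]),nb=int(blue.sum()))
  ret = um.true_divide(
```

View pics/wrist11.png

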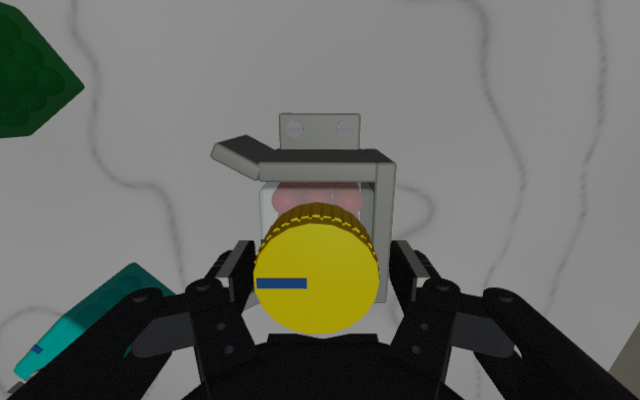

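```bash
python3 - <<'E'
from meas import *
d=grab('wrist'); np.save('w11.npy',d,allow_pickle=True)
P=cloud(d); hsv=cv2.cvtColor(d['pixels'],cv2.COLOR_RGB2HSV)
m=(P[...,2]>.108)&(P[...,2]<.122)&(hsv[...,0]>18)&(hsv[...,0]<35)&(hsv[...,1]>120)&(hsv[...,2]>60)
(x,y),r=cv2.minEnclosingCircle(P[m][:,:2].astype(np.float32)); print('cap',x,y,r,P[m].mean(0))
A=np.c_[P[m][:,:2],np.ones(m.sum())]; print('plane',np.linalg.lstsq(A,P[m][:,2],rcond=None)[0])
c=d['pixels'][90:340,190:440]; cv2.imwrite('pics/w11c.png',cv2.resize(np.clip(c[...,::-1].astype(float)*1.4,0,255).astype(np.uint8),None,fx=2.4,fy=2.4))
yaw=.22
def bf(X): q=X[...,:2]-np.array([.6398,-.02]); return np.stack([q@[np.cos(yaw),np.sin(yaw)],q@[-np.sin(yaw),np.cos(yaw)]],-1)
# profile rows: show z and brace-frame x along a few rows
B=bf(P)
for v in (175,185,192,200):
    print(v,[(u,round(P[v,u,2]*1e3),round(B[v,u,0]*1e3),round(B[v,u,1]*1e3)) for u in list(range(250,282,4))+list(range(350,400,4))])
E
```

```text
cap 0.6399990320205688 -0.018248924985527992 0.028660928830504417 [ 0.64041778 -0.01559194  0.11450512]
plane [ 0.00504407 -0.01836767  0.11098842]
175 [(250, 64, -38, 38), (254, 65, -36, 38), (258, 64, -34, 38), (262, 64, -31, 38), (266, 66, -29, 39), (270, 65, -27, 38), (274, 65, -24, 38), (278, 64, -22, 38), (350, 65, 19, 38), (354, 64, 21, 38), (358, 65, 23, 38), (362, 64, 25, 38), (366, 65, 28, 38), (370, 65, 30, 38), (374, 65, 32, 38), (378, 64, 34, 38), (382, 65, 36, 38), (386, 65, 39, 38), (390, 65, 41, 38), (394, 64, 44, 38), (398, 0, 62, 25)]
185 [(250, 0, -55, 16), (254, 0, -52, 16), (258, 1, -49, 17), (262, 0, -46, 16), (266, 66, -29, 33), (270, 68, -26, 33), (274, 68, -24, 33), (278, 69, -22, 33), (350, 68, 18, 33), (354, 67, 21, 33), (358, 67, 23, 33), (362, 66, 25, 33), (366, 66, 28, 33), (370, 62, 30, 32), (374, 63, 33, 32), (378, 64, 35, 32), (382, 65, 37, 33), (386, 66, 39, 33), (390, 65, 41, 33), (394, 63, 44, 32), (398, 0, 63, 17)]
192 [(250, 0, -56, 11), (254, 0, -53, 11), (258, -1, -50, 10), (262, 73, -30, 31), (266, 74, -28, 31), (270, 75, -25, 31), (274, 75, -23, 31), (278, 74, -21, 31), (350, 74, 18, 31), (354, 74, 20, 31), (358, 73, 22, 31), (362, 73, 25, 31), (366, 73, 27, 31), (370, 74, 29, 31), (374, 63, 33, 28), (378, 64, 35, 28), (382, 65, 37, 28), (386, 64, 39, 28), (390, 64, 42, 28), (394, 65, 44, 28), (398, 1, 63, 11)]
200 [(250, -2, -57, 4), (254, -1, -53, 4), (258, 0, -50, 4), (262, 73, -30, 26), (266, 74, -28, 26), (270, 74, -26, 26), (274, 75, -23, 27), (278, 75, -21, 26), (350, 75, 18, 27), (354, 75, 20, 27), (358, 75, 22, 27), (362, 75, 25, 27), (366, 74, 27, 27), (370, 75, 29, 27), (374, 71, 32, 25), (378, 66, 35, 24), (382, 65, 37, 24), (386, 65, 40, 24), (390, 64, 42, 23), (394, 0, 60, 4), (398, 0, 63, 4)]
```

View pics/w11c.png

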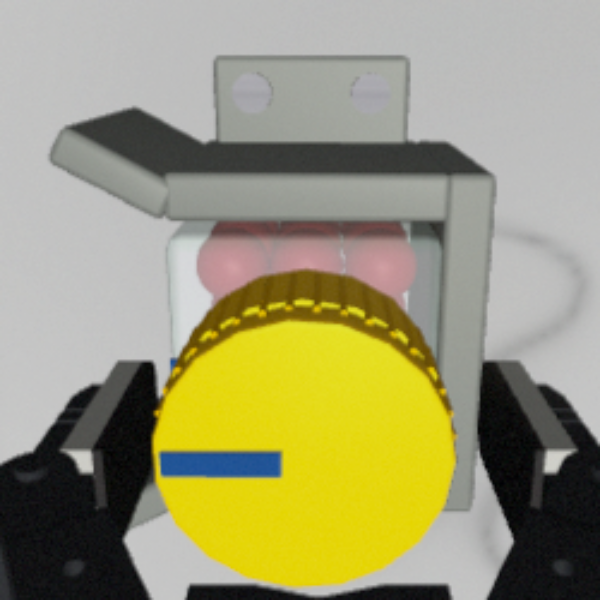

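Request:
step_arm(offset=[[-0.002,0,0],[0,0,0],[0,0,0]], rotation=[[-0.001,0,-0.008],[0,0,0],[0,0,0]], jaw=[0.6,0.6,0.6])

```text
clock: 9.73
position: [0.6405, -0.0184, 0.0988]
eef_rot: [-1.564, -0.172, 0.172]
ft_force: [-0.6, 0.2, -0.9]
gripper_width: 0.0682
```

```bash
cat >> meas.py <<'E'
def capw(d,zlo=.108,zhi=.122):
    P=cloud(d); hsv=cv2.cvtColor(d['pixels'],cv2.COLOR_RGB2HSV)
    m=(P[...,2]>zlo)&(P[...,2]<zhi)&(hsv[...,0]>18)&(hsv[...,0]<35)&(hsv[...,1]>120)&(hsv[...,2]>60)
    b=(P[...,2]>zlo)&(P[...,2]<zhi)&(hsv[...,0]>95)&(hsv[...,0]<130)&(hsv[...,1]>110)
    (x,y),r=cv2.minEnclosingCircle(P[m][:,:2].astype(np.float32))
    l=robline(P[b][:,:2]) if b.sum()>20 else (np.full(2,np.nan),)*2
    print('cap',round(x,4),round(y,4),round(r,4),'z',np.median(P[m][:,2]).round(4),'bar n',b.sum(),'mid',l[0].round(4),'ang(bar->ctr)',np.arctan2(y-l[0][1],x-l[0][0]).round(3),'line',np.arctan2(l[1][1],l[1][0]).round(3))
E
python3 -c "
from plan import *
from meas import *
plan((.6403,-.0182,.0991),.22,1)
capw(grab('wrist'))
"
```

```text
clock 9.7333 pos [ 0.6405 -0.0184  0.0988] yaw 0.2192 tilt [-4.e-04 -1.e+00  3.e-04] dyaw 0.0008 w 0.0682 F [-0.58  0.21 -0.86] M [ 0.065  0.03  -0.004]
rot_y per row -0.0008
[[-0.0001, -0.0003, 0.0002]]
cap 0.6399 -0.0182 0.0285 z 0.1147 bar n 539 mid [ 0.6272 -0.0217] ang(bar->ctr) 0.266 line 0.214
```

Request:
step_arm(offset=[[0,0,0],[0,0,0],[0,0,0],[0,0,0],[0,0,0],[0,0.0005,0]], rotation=[[0,0,0],[0,0,0],[0,0,0],[0,0,0],[0,0,0],[0,0,0]], jaw=[0.1,-0.2,-0.2,-0.2,-0.2,-0.2], force=60)

```text
clock: 10.28
position: [0.6402, -0.0185, 0.099]
eef_rot: [-1.564, -0.172, 0.173]
ft_force: [-6.1, 0.9, 17.1]
gripper_width: 0.0552
```

Request:
step_arm(offset=[[0.001,0.001,0],[0.001,0.001,0]], rotation=[[0,0,0],[0,0,0]], jaw=[-0.2,-0.2])

```text
clock: 10.45
position: [0.6413, -0.0183, 0.0993]
eef_rot: [-1.564, -0.171, 0.174]
ft_force: [-12.5, -1.0, 25.6]
gripper_width: 0.0548
```

```bash
python3 -c "
from plan import *
from meas import *
plan((.6403,-.0182,.0991),.22,1)
capw(grab('wrist'))
"
```

```text
clock 10.45 pos [ 0.6413 -0.0183  0.0993] yaw 0.2194 tilt [-1.7e-03 -1.0e+00 -2.0e-04] dyaw 0.0006 w 0.0548 F [-12.55  -1.01  25.65] M [-0.202  2.117 -0.053]
rot_y per row -0.0006
[[-0.001, 0.0002, 0.0003]]
cap 0.6415 -0.0186 0.0291 z 0.115 bar n 475 mid [ 0.6309 -0.0208] ang(bar->ctr) 0.213 line 0.23
```

Request:
step_arm(offset=[[0.001,0.0003,0],[0.001,0.0003,0]], rotation=[[0,0,-0.002],[0,0,0]], jaw=[-0.2,-0.2])

```text
clock: 10.67
position: [0.642, -0.018, 0.0996]
eef_rot: [-1.564, -0.171, 0.174]
ft_force: [-9.1, -3.9, 5.1]
gripper_width: 0.0547
```

```bash
python3 -c "
from plan import *
from meas import *
plan((.6403,-.0182,.0991),.22,1)
"
```

```text
clock 10.6667 pos [ 0.642  -0.018   0.0996] yaw 0.2197 tilt [-2.e-03 -1.e+00 -1.e-04] dyaw 0.0003 w 0.0547 F [-9.07 -3.95  5.09] M [-0.464  1.319  0.015]
rot_y per row -0.0003
[[-0.0017, 0.0005, 0.0002]]
```

Request:
step_arm(offset=[[0,0,0],[0,0,0],[0,0,0],[0,0,0],[0,0,0]], rotation=[[0,-0.04,-0.001],[0,-0.06,0],[0,-0.06,0],[0,-0.06,0],[0,-0.04,0]], jaw=[-0.2,-0.2,-0.2,-0.2,-0.2])

```text
clock: 11.08
position: [0.6394, -0.0192, 0.0991]
eef_rot: [-1.537, -0.378, 0.388]
ft_force: [-3.0, -3.3, 3.4]
gripper_width: 0.0544
```

```bash
python3 -c "
from plan import *
from meas import *
plan((.642,-.018,.0991),1.42,12)
d=grab('wrist'); save(d,'w12.png'); capw(d)
"
```

```text
clock 11.0833 pos [ 0.6394 -0.0192  0.0991] yaw 0.4881 tilt [-0.0024 -1.      0.0059] dyaw 0.9319 w 0.0544 F [-3.03 -3.27  3.39] M [-0.359  0.364 -0.347]
rot_y per row -0.0777
[[0.0002, -0.0, -0.0], [0.0002, -0.0, -0.0], [0.0002, -0.0, -0.0001], [0.0002, -0.0, -0.0001], [0.0002, -0.0, -0.0001], [0.0002, -0.0, -0.0001], [0.0002, -0.0, -0.0001], [0.0002, -0.0, -0.0001], [0.0002, -0.0, -0.0001], [0.0002, -0.0, -0.0002], [0.0002, -0.0, -0.0002], [0.0001, -0.0, -0.0002]]
cap 0.64 -0.0193 0.0293 z 0.1147 bar n 465 mid [ 0.627  -0.0261] ang(bar->ctr) 0.482 line 0.501
```

View pics/w12.png

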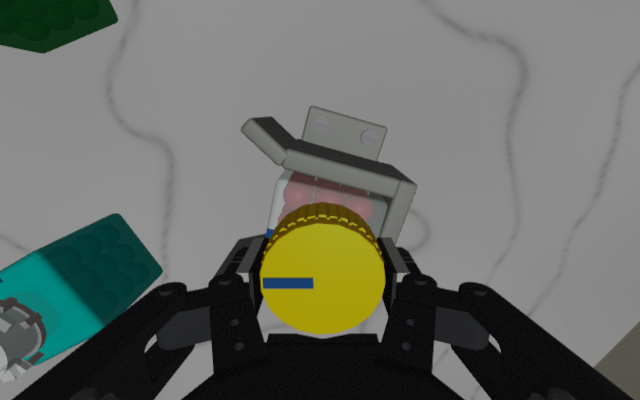

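Request:
step_arm(offset=[[0.0015,0,-0.0004],[0.0012,0.0002,-0.0004],[0.001,0.0002,-0.0005],[0.0008,0.0002,-0.0005],[0.0008,0.0002,-0.0006]], rotation=[[-0.003,-0.04,-0.001],[-0.001,-0.06,0],[0,-0.07,0],[0,-0.06,0],[0,-0.05,0]], jaw=[-0.2,-0.2,-0.2,-0.2,-0.2])

```text
clock: 11.55
position: [0.6398, -0.0193, 0.0991]
eef_rot: [-1.485, -0.592, 0.617]
ft_force: [-10.8, -2.0, 10.7]
gripper_width: 0.0547
```

```bash
python3 -c "
from plan import *
from meas import *
plan((.642,-.018,.0991),1.42,8)
d=grab('wrist'); save(d,'w13.png'); capw(d)
"
```

```text
clock 11.55 pos [ 0.6398 -0.0193  0.0991] yaw 0.7734 tilt [-0.0075 -0.9999  0.0132] dyaw 0.6466 w 0.0547 F [-10.78  -2.03  10.73] M [-0.376  1.472 -0.456]
rot_y per row -0.0808
[[0.0003, -0.0, -0.0001], [0.0003, -0.0, -0.0001], [0.0003, -0.0, -0.0001], [0.0003, -0.0, -0.0002], [0.0003, -0.0, -0.0002], [0.0003, -0.0, -0.0002], [0.0002, -0.0, -0.0002], [0.0002, -0.0, -0.0002]]
cap 0.6398 -0.0191 0.0289 z 0.1148 bar n 474 mid [ 0.6301 -0.0292] ang(bar->ctr) 0.803 line 0.765
```

View pics/w13.png

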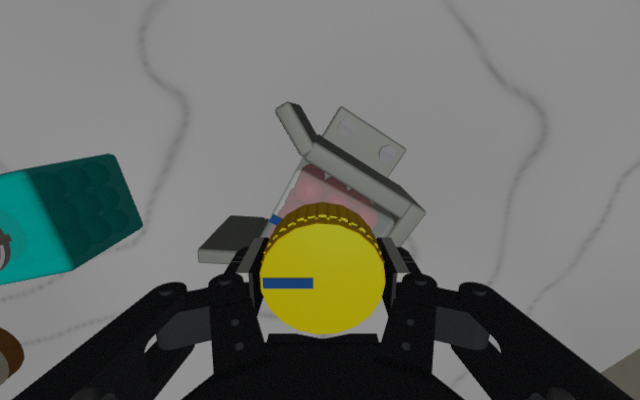

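Request:
step_arm(offset=[[0.0003,0,-0.0003],[0.0004,0,-0.0003],[0.0004,0.0002,-0.0005],[0.0004,0.0002,-0.0005],[0.0003,0.0002,-0.0005]], rotation=[[-0.008,-0.05,-0.005],[-0.006,-0.06,-0.004],[-0.004,-0.07,-0.002],[-0.002,-0.06,0],[-0.002,-0.05,0]], jaw=[-0.2,-0.2,-0.2,-0.2,-0.2])

```text
clock: 12.02
position: [0.6389, -0.0196, 0.0991]
eef_rot: [-1.417, -0.833, 0.837]
ft_force: [-6.5, -0.7, 8.2]
gripper_width: 0.0547
```

```bash
python3 -c "
from plan import *
from meas import *
plan((.641,-.0185,.0991),1.42,8)
d=grab('wrist'); save(d,'w14.png'); capw(d)
"
```

```text
clock 12.0167 pos [ 0.6389 -0.0196  0.0991] yaw 1.0706 tilt [-0.0105 -0.9999 -0.0053] dyaw 0.3494 w 0.0547 F [-6.54 -0.66  8.25] M [-0.046  1.066 -0.406]
rot_y per row -0.0437
[[0.0002, -0.0, -0.0002], [0.0002, -0.0, -0.0002], [0.0002, -0.0, -0.0002], [0.0002, -0.0, -0.0002], [0.0002, -0.0, -0.0002], [0.0002, -0.0, -0.0002], [0.0002, -0.0, -0.0002], [0.0002, -0.0, -0.0002]]
cap 0.6393 -0.0195 0.0291 z 0.1147 bar n 474 mid [ 0.6341 -0.0289] ang(bar->ctr) 1.068 line 1.075
```

View pics/w14.png

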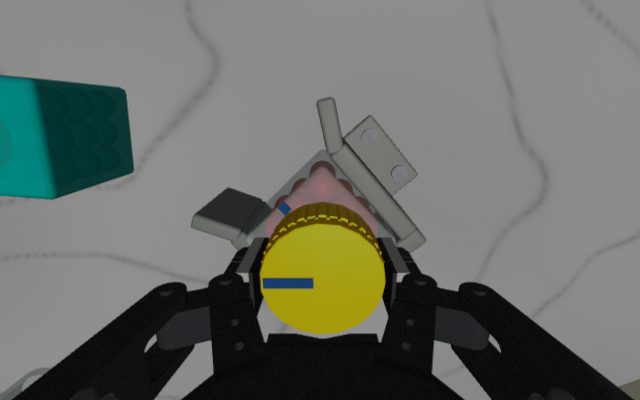

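Request:
step_arm(offset=[[0.0006,0,-0.0008],[0.0004,0,-0.0006],[0.0003,0,-0.0006],[0.0002,0,-0.0006],[0.0002,0,-0.0006],[0,0,0]], rotation=[[0.003,-0.05,-0.006],[0.003,-0.06,-0.004],[0,-0.07,-0.003],[0,-0.06,-0.002],[0,-0.05,0],[0,-0.02,0]], jaw=[-0.2,-0.2,-0.2,-0.2,-0.2,-0.2])

```text
clock: 12.57
position: [0.6379, -0.0202, 0.0992]
eef_rot: [-1.282, -1.073, 1.075]
ft_force: [-1.2, 0.9, 1.3]
gripper_width: 0.0548
```

```bash
python3 -c "
from plan import *
from meas import *
plan((.641,-.0185,.0991),1.42,8)
d=grab('wrist'); save(d,'w15.png'); capw(d); np.save('w15.npy',d,allow_pickle=True)
"
```

```text
clock 12.5667 pos [ 0.6379 -0.0202  0.0992] yaw 1.3902 tilt [ 0.0041 -1.      0.0058] dyaw 0.0298 w 0.0548 F [-1.18  0.86  1.28] M [-0.156  0.242 -0.317]
rot_y per row -0.0037
[[0.0003, 0.0, -0.0003], [0.0003, 0.0, -0.0003], [0.0003, 0.0, -0.0004], [0.0003, 0.0, -0.0004], [0.0003, 0.0, -0.0004], [0.0003, 0.0, -0.0004], [0.0003, 0.0, -0.0004], [0.0003, 0.0, -0.0004]]
cap 0.6386 -0.0201 0.0292 z 0.1149 bar n 462 mid [ 0.6358 -0.0342] ang(bar->ctr) 1.371 line 1.403
```

View pics/w15.png

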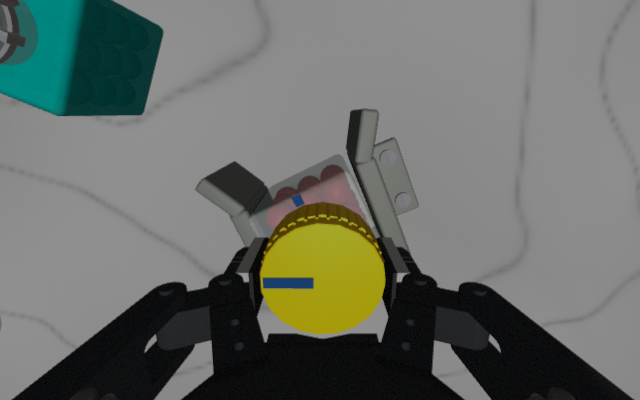

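```bash
cat >> meas.py <<'E'
def bf(X,yaw=.22,o=(.6398,-.02)):
    q=X[...,:2]-np.array(o); return np.stack([q@[np.cos(yaw),np.sin(yaw)],q@[-np.sin(yaw),np.cos(yaw)]],-1)
def jarpts(d,lo=.0715,hi=.079):
    P=cloud(d); z=P[...,2]; b=bf(P); m=(z>lo)&(z<hi)&(abs(b)<.05).all(-1); return P[m],b[m],m
E
python3 - <<'E'
from meas import *
for nm in ('w11.npy','w15.npy'):
    d=np.load(nm,allow_pickle=True).item()
    P,b,m=jarpts(d); print(nm,len(b),np.percentile(b,[.5,2,98,99.5],axis=0).round(4).tolist())
    # walls
    Q=cloud(d); bb=bf(Q); z=Q[...,2]
    w=(z>.062)&(z<.068)&(bb[...,1]>.03)&(bb[...,1]<.05)&(abs(bb[...,0])<.03); 
    w2=(z>.062)&(z<.068)&(bb[...,1]<-.03)&(bb[...,1]>-.05)&(abs(bb[...,0])<.03); 
    for q in (w,w2):
        if q.sum()>20: c,v=robline(bb[q]); print(' wall',q.sum(),np.percentile(bb[q][:,1],[2,50,98]).round(4),'slope',v[1]/v[0])
    # rear edge: for bins in y, min x
    for lo in np.arange(-.03,.03,.008):
        k=(b[:,1]>lo)&(b[:,1]<lo+.008)
        if k.sum()>10: print('  y',round(lo+.004,3),'minx',np.percentile(b[k,0],1).round(4),'maxx',np.percentile(b[k,0],99).round(4))
E
```

```text
w11.npy 2895 [[-0.0316, 0.0038], [-0.0309, 0.0079], [0.0304, 0.0327], [0.0311, 0.0332]]
 wall 2494 [0.033  0.0399 0.0459] slope -0.0011193582
  y 0.006 minx -0.0317 maxx 0.0313
  y 0.014 minx -0.0314 maxx 0.031
  y 0.022 minx -0.0313 maxx 0.0308
  y 0.03 minx -0.0305 maxx 0.0301
w15.npy 2803 [[-0.0343, -0.0318], [-0.0338, -0.0305], [0.0011, 0.0307], [0.0066, 0.0315]]
 wall 1682 [0.0343 0.0404 0.0457] slope 0.034757312
 wall 383 [-0.0451 -0.0408 -0.0358] slope -0.15336049
  y -0.026 minx -0.0318 maxx -0.017
  y -0.018 minx -0.0324 maxx -0.0202
  y -0.01 minx -0.0329 maxx -0.0245
  y -0.002 minx -0.0334 maxx -0.0262
  y 0.006 minx -0.0337 maxx -0.0246
  y 0.014 minx -0.0342 maxx -0.0202
  y 0.022 minx -0.0345 maxx -0.0112
  y 0.03 minx -0.0338 maxx 0.0077
```

Request:
step_arm(offset=[[0,0,0],[0,0,0],[0.0005,0,-0.001],[0.0005,0.0003,-0.001],[0,0,0]], rotation=[[-0.003,0.03,0.002],[-0.002,0.03,0.001],[0,0.02,0],[0,0,0],[0,0,0]], jaw=[-0.2,-0.2,-0.2,-0.2,-0.2])

```text
clock: 13.03
position: [0.6392, -0.0197, 0.0992]
eef_rot: [-1.324, -1.004, 1.007]
ft_force: [-2.8, -1.6, -0.9]
gripper_width: 0.0548
```

```bash
cat >> meas.py <<'E'
def rear(d):
    P,b,m=jarpts(d); xs=[];ys=[]
    for lo in np.arange(-.026,.026,.004):
        k=(b[:,1]>lo)&(b[:,1]<lo+.004)
        if k.sum()>10: ys.append(lo+.002); xs.append(np.percentile(b[k,0],1))
    xs=np.array(xs); 
    if len(xs)>3:
        k=xs<-.025; f=np.polyfit(np.array(ys)[k],xs[k],1); print('rear edge x at y=0',f[1].round(4),'jar yaw rel',-f[0].round(3))
E
python3 -c "
from plan import *
from meas import *
plan((.641,-.0185,.0991),1.42,8)
d=grab('wrist'); save(d,'w16.png'); capw(d); rear(d)
"
```

```text
clock 13.0333 pos [ 0.6392 -0.0197  0.0992] yaw 1.2982 tilt [ 2.0e-04 -1.0e+00  2.8e-03] dyaw 0.1218 w 0.0548 F [-2.79 -1.65 -0.94] M [-0.174  0.28  -0.033]
rot_y per row -0.0152
[[0.0002, 0.0, -0.0002], [0.0002, 0.0, -0.0002], [0.0002, 0.0, -0.0002], [0.0002, 0.0, -0.0002], [0.0002, 0.0, -0.0002], [0.0002, 0.0, -0.0002], [0.0002, 0.0, -0.0002], [0.0002, 0.0, -0.0002]]
cap 0.6398 -0.0192 0.0292 z 0.1149 bar n 469 mid [ 0.636  -0.0326] ang(bar->ctr) 1.292 line 1.346
rear edge x at y=0 -0.0331 jar yaw rel 0.051
```

Request:
step_arm(offset=[[0,0,0],[0.0005,0,-0.001],[0.0008,0.0002,-0.0015],[0.0008,0.0002,-0.0015],[0,0,0]], rotation=[[-0.002,0.02,0],[0,0.02,0],[0,0.01,0],[0,0,0],[0,0,0]], jaw=[-0.2,-0.2,-0.2,-0.2,-0.2])

```text
clock: 13.5
position: [0.6409, -0.0184, 0.0993]
eef_rot: [-1.344, -0.955, 0.964]
ft_force: [-2.0, -1.9, -2.0]
gripper_width: 0.0553
```

```bash
python3 -c "
from plan import *
from meas import *
plan((.641,-.0185,.0991),1.42,8)
d=grab('wrist'); save(d,'w17.png'); capw(d); rear(d)
"
```

```text
clock 13.5 pos [ 0.6409 -0.0184  0.0993] yaw 1.2375 tilt [-6.0e-04 -1.0e+00  6.9e-03] dyaw 0.1825 w 0.0553 F [-1.97 -1.91 -1.99] M [-0.25   0.257 -0.024]
rot_y per row -0.0228
[[-0.0, 0.0, -0.0], [-0.0, 0.0, -0.0], [-0.0, 0.0, -0.0], [-0.0, 0.0, -0.0], [-0.0, 0.0, -0.0], [-0.0, 0.0, -0.0], [-0.0, 0.0, -0.0], [-0.0, 0.0, -0.0]]
cap 0.6414 -0.0183 0.0293 z 0.115 bar n 471 mid [ 0.6366 -0.0322] ang(bar->ctr) 1.235 line 1.217
rear edge x at y=0 -0.0316 jar yaw rel 0.005
```

Request:
step_arm(offset=[[0.0007,0.0002,-0.0015],[0.0007,0.0002,-0.0015],[0,0,0]], rotation=[[-0.006,0,0],[-0.003,0,0],[0,0,0]], jaw=[-0.2,-0.2,-0.2])

```text
clock: 13.8
position: [0.6409, -0.0183, 0.0993]
eef_rot: [-1.35, -0.953, 0.962]
ft_force: [-1.2, -2.0, -1.4]
gripper_width: 0.0546
```

```bash
python3 -c "
from plan import *
from meas import *
plan((.641,-.0185,.0991),1.42,8)
d=grab('wrist'); save(d,'w18.png'); capw(d); rear(d)
"
```

```text
clock 13.8 pos [ 0.6409 -0.0183  0.0993] yaw 1.2335 tilt [-0.0036 -1.      0.0043] dyaw 0.1865 w 0.0546 F [-1.2  -2.05 -1.38] M [-0.168  0.251  0.01 ]
rot_y per row -0.0233
[[-0.0, 0.0, -0.0], [-0.0, 0.0, -0.0], [-0.0, 0.0, -0.0], [-0.0, 0.0, -0.0], [-0.0, 0.0, -0.0], [-0.0, 0.0, -0.0], [-0.0, 0.0, -0.0], [-0.0, 0.0, -0.0]]
cap 0.6416 -0.0182 0.029 z 0.115 bar n 469 mid [ 0.6368 -0.0315] ang(bar->ctr) 1.226 line 1.255
rear edge x at y=0 -0.0316 jar yaw rel -0.003
```

Request:
step_arm(offset=[[0,0,0],[0,-0.001,0],[0,-0.003,0],[0,-0.003,0],[0,0,0]], rotation=[[-0.004,0,-0.003],[0,0,0],[0,0,0],[0,0,0],[0,0,0]], jaw=[-0.2,-0.2,-0.2,-0.2,-0.2])

```text
clock: 14.27
position: [0.6414, -0.018, 0.1059]
eef_rot: [-1.352, -0.954, 0.955]
ft_force: [-3.4, -0.5, 1.4]
gripper_width: 0.0544
```

```bash
python3 -c "
from plan import *
from meas import *
plan((.641,-.0185,.0991),1.42,8)
d=grab('wrist'); save(d,'w19.png'); capw(d,.11,.14); rear(d)
d=grab('scene'); cv2.imwrite('pics/s19.png',cv2.resize(d['pixels'][120:290,230:410,::-1],None,fx=3.3,fy=3.3))
"
```

```text
clock 14.2667 pos [ 0.6414 -0.018   0.1059] yaw 1.2302 tilt [-8.e-04 -1.e+00 -1.e-04] dyaw 0.1898 w 0.0544 F [-3.43 -0.51  1.43] M [-0.114  0.65   0.033]
rot_y per row -0.0237
[[-0.0001, 0.0009, 0.0], [-0.0001, 0.0009, 0.0], [-0.0001, 0.0009, 0.0], [-0.0001, 0.0009, 0.0], [-0.0001, 0.0009, 0.0], [-0.0001, 0.0009, 0.0], [-0.0001, 0.0009, 0.0], [-0.0001, 0.0009, 0.0]]
cap 0.6419 -0.0177 0.0292 z 0.1216 bar n 482 mid [ 0.6373 -0.0307] ang(bar->ctr) 1.231 line 1.246
rear edge x at y=0 -0.0314 jar yaw rel -0.002
```

View pics/s19.png

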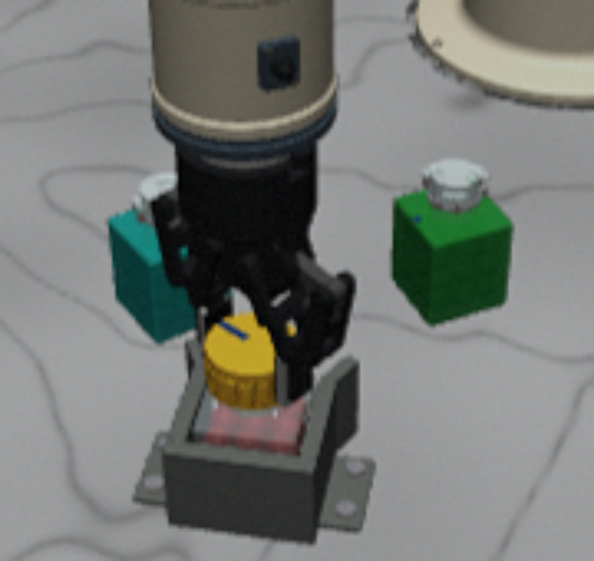

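Request:
step_arm(offset=[[-0.0002,-0.003,0.0004],[0,-0.004,0],[0,-0.004,0],[0,-0.004,0],[0,-0.004,0],[0,-0.004,0],[0,-0.005,0],[0,-0.005,0],[0,-0.003,0],[0,0,0]], rotation=[[0,0,0],[0,0,0],[0,0,0],[0,0,0],[0,0,0],[0,0,0],[0,0,0],[0,0,0],[0,0,0],[0,0,0]], jaw=[-0.2,-0.2,-0.2,-0.2,-0.2,-0.2,-0.2,-0.2,-0.2,-0.2])

```text
clock: 15.2
position: [0.643, -0.018, 0.1469]
eef_rot: [-1.355, -0.958, 0.952]
ft_force: [-1.2, 0.5, -0.9]
gripper_width: 0.0545
```

```bash
python3 -c "
from plan import *
from meas import *
plan((.641,-.0183,.143),1.23,1)
d=grab('wrist'); save(d,'w20.png'); capw(d,.14,.18); rear(d)
d=grab('scene'); cv2.imwrite('pics/s20.png',cv2.resize(d['pixels'][120:290,230:410,::-1],None,fx=3.3,fy=3.3))
"
```

```text
clock 15.2 pos [ 0.643  -0.018   0.1469] yaw 1.2302 tilt [ 8.0e-04 -1.0e+00 -5.2e-03] dyaw -0.0002 w 0.0545 F [-1.21  0.51 -0.93] M [ 0.03   0.051 -0.022]
rot_y per row 0.0002
[[-0.001, 0.0039, 0.0018]]
cap 0.6431 -0.0181 0.0291 z 0.1625 bar n 474 mid [ 0.6386 -0.0309] ang(bar->ctr) 1.234 line 1.252
rear edge x at y=0 -0.0317 jar yaw rel -0.01
```

View pics/s20.png

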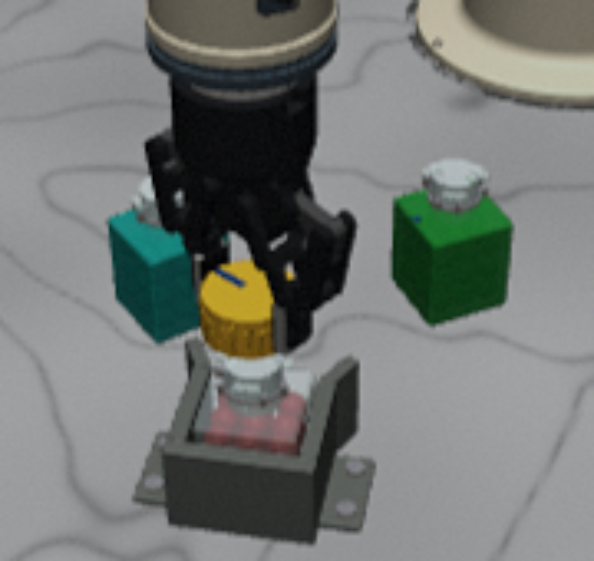

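View pics/w20.png

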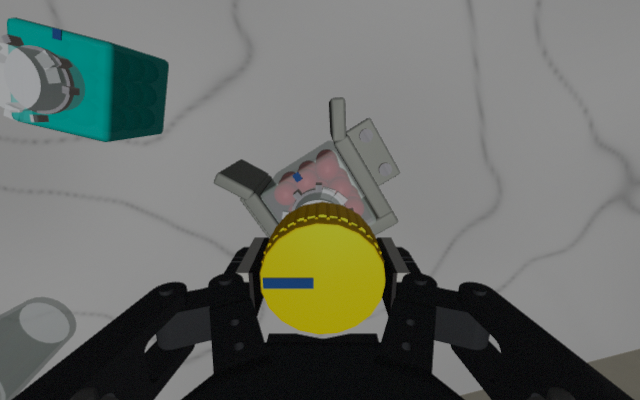

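Request:
step_arm(offset=[[-0.001,0.003,0.002],[0,0,0],[0,0,0],[0,0,0]], rotation=[[0.005,0,0.001],[0,0,0],[0,0,0],[0,0,0]], jaw=[-0.2,-0.2,-0.2,-0.2])

```text
clock: 15.63
position: [0.6396, -0.0182, 0.1418]
eef_rot: [-1.349, -0.952, 0.956]
ft_force: [-0.6, -0.2, -0.3]
gripper_width: 0.0548
```

```bash
python3 -c "
from plan import *
from meas import *
plan((.641,-.0183,.143),1.23,1)
d=grab('wrist'); capw(d,.14,.18); rear(d)
P,b,m=jarpts(d); P2=cloud(d); bb=bf(P2); z=P2[...,2]; k=(abs(bb)<.03).all(-1)&(z>.1)&(z<.112); print('neck pts',k.sum(), bb[k].mean(0) if k.any() else '')
d=grab('scene'); save(d,'s21.png'); P2=cloud(d); z=P2[...,2]; bb=bf(P2); k=(abs(bb)<.03).all(-1)&(z>.1)&(z<.110);print('neck pts scene',k.sum(), np.percentile(bb[k],[2,50,98],axis=0) if k.any() else '')
"
```

```text
clock 15.6333 pos [ 0.6396 -0.0182  0.1418] yaw 1.2301 tilt [-9.e-04 -1.e+00  3.e-03] dyaw -0.0001 w 0.0548 F [-0.64 -0.2  -0.31] M [ 0.018 -0.008 -0.037]
rot_y per row 0.0001
[[0.0004, -0.0012, -0.0014]]
cap 0.6401 -0.0178 0.0293 z 0.1574 bar n 494 mid [ 0.6346 -0.0333] ang(bar->ctr) 1.228 line 1.243
rear edge x at y=0 -0.0316 jar yaw rel -0.006
neck pts 132 [-0.01236324  0.01892106]
neck pts scene 150 [[-0.00790888 -0.01534897]
 [ 0.00977432  0.00321532]
 [ 0.02140956  0.0208552 ]]
```

View pics/s21.png

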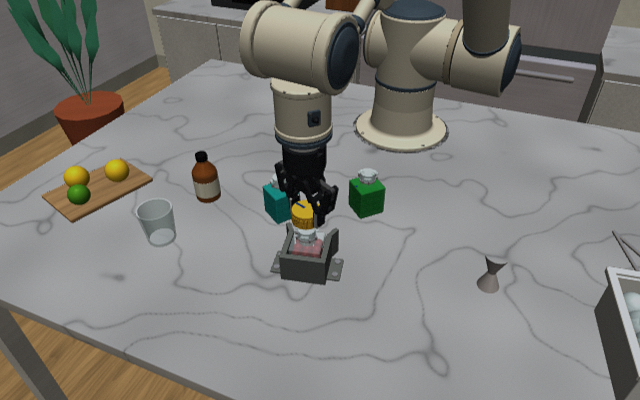

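Request:
step_arm(offset=[[0.0003,0,-0.001],[0,0,0],[0,0,0],[0,0,0]], rotation=[[-0.002,0,-0.001],[0,0,0],[0,0,0],[0,0,0]], jaw=[-0.2,-0.2,-0.2,-0.2])

```text
clock: 16.07
position: [0.6409, -0.0183, 0.1418]
eef_rot: [-1.351, -0.955, 0.955]
ft_force: [-0.0, -0.1, -0.3]
gripper_width: 0.0548
```

```bash
python3 -c "
from plan import *
from meas import *
plan((.641,-.0183,.143),1.23,1)
d=grab('wrist'); capw(d,.14,.18); rear(d)
workorder.close_job()
"
```

```text
clock 16.0667 pos [ 0.6409 -0.0183  0.1418] yaw 1.2301 tilt [ 3.e-04 -1.e+00  4.e-04] dyaw -0.0001 w 0.0548 F [-0.02 -0.13 -0.32] M [-0.017 -0.026  0.007]
rot_y per row 0.0001
[[0.0, -0.0012, -0.0001]]
cap 0.6411 -0.0183 0.0291 z 0.1574 bar n 502 mid [ 0.6369 -0.0313] ang(bar->ctr) 1.255 line 1.243
rear edge x at y=0 -0.0317 jar yaw rel -0.008
the job is handed in; nothing more can be done
```

The cap is off and held level and centred above the jar, which is home in the brace. I handed the job in at about 16 s of the 56 s allowed.

**What I did:**
- I gripped the cap, squared the jar to the brace and slid it in until it met the back stop.
- I turned the cap about 1.17 rad anticlockwise. I then eased back about 0.16 rad, because the jar had turned about 0.055 rad in its play and its corner had lifted off the stop. That squared the jar and let me press it home again.
- I lifted the cap straight off.

**Last checks:**
- **Cap:** it sits about 1.01 rad from tight, and the rim is about 23 mm above the mouth. It is level to within 0.001 rad and within about 1 mm of its seated axis.
- **Jar:** the rear edge is 31.7 mm behind the brace origin, against 32 mm nominal, and the jar is within 0.01 rad of square.
- **Bystanders:** I saw no change in the glass, jigger, bottle or look-alikes in the last scene picture. I checked them by eye only.

**What did not go to plan:**
- During the slide the force readings suggested the jar was being lifted by up to about 1 mm, so I pressed it back down.
- One push against the stop reached about 37 N forward at cap height and tipped the jar slightly. It settled upright when I let go, and I seated it again more gently.
- My absolute estimate of the brace position is only good to about 1 to 2 mm. "Home" therefore rests mainly on the jar stopping against the back stop and on its edge measured in the pictures.

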